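# Clear the stop pin and load the sloping tile rack

### The arm

A 7-joint arm with a two-finger parallel gripper is mounted at the origin on the work surface; the furniture and walls round the work are solid. World frame = base frame: x ahead of the robot, y to its left, z up, the work surface at z = 0. Lengths are in m, angles in rad, forces in N, time in s.
With the tool pointing down it reaches from about 0.4 to 0.85 m from the base axis. Payload 10.4 kg.
Tool frame: the origin (TCP) lies at the very end of the fingers, on their centre line; the grasp point (between the pads) lies 19 mm behind it; z points along the fingers, y is the line along which they close (so a half turn about z gives the same grasp; the last joint's range is limited). The gripper opens to 85 mm and grips with 20 to 120 N. Pads are 22 mm wide; open, the fingers measure 114 mm over their backs; the gripper's body (76 mm by 85 mm) begins 54 mm behind the grasp point. The pads swing forward as they close: fully open they stand 13 mm farther back than shut.
Start: joints at [1.183, 0.332, -0.065, 1.46, 0.022, 1.35, -0.088], TCP at [0.223, -0.584, 0.231] pointing down, gripper open.
Joint ranges: [-2.6, 2.6], [-0.5, 2.12], [-1.47, 1.34], [0.16, 2.42], [-1.27, 4.41], [0.06, 2.06], [-2.6, 2.6]. Speed limits (rad/s): [2.22, 2.22, 2.79, 2.79, 3.14, 3.14, 3.14].

### API

Orientations are given as a unit quaternion [x, y, z, w].
In Python, from workcell import manip, vision, order gives the robot as it stands. The module is installed in compiled form; this text tells all that it offers.
- The arm moves only by the tool move_arm, never from a script. Its argument "motion" is a list of rows, each a list of 3 entries, a list of its own where there are three numbers: the shift along the tool's x, y, z scaled (see below), then the turn, a rotation vector about the tool's x, y, z scaled (see below), then the opening, from -1 (shut) to 1 (fully open). In form: [[[dx, dy, dz], [wx, wy, wz], hand], ...]. A call has 1 to 12 rows; each row shifts and turns the commanded pose from where the row before left it, along the tool's axes as they then stand; what a row does not reach is not made up. The controller multiplies each number of a shift by 0.75 m and each number of a turn by pi/4 rad. A row lasts 1/10 s, in which the tool goes at most 50 mm and 8.59 degrees, less where a joint would pass 70% of its speed; a pose out of reach is approached as far as the arm can. A call with a number of a shift or a turn outside -1 to 1 is refused whole. A call with a gripper value outside its range is refused whole. The fingers move at their own pace and stop on an object; "newtons" is the grip in N (left out, the last holds). Time passes only in rows, so rows that do not move let the fingers close. It gives the time, the measured TCP pose, the force, the opening and the grip force at its end, in the units of the state.
- manip.get_obs(): the state, without advancing time (a new reading comes with each control period).
- vision.camera(name): name is "scene" or "top" or "wrist"; returns a dict with "pixels" (384x512x3 uint8, red, green, blue), "fx", "fy", "cx", "cy" (pixels), "R" (3x3) and "t" (3): a world point X has camera coordinates R X + t. Camera axes: x right, y down, z forward; pixel columns grow to the right and rows downward; lengths in m; the calibration is good to about 2 mm. A picture is of the moment at which its call begins. There is no depth.
- order.hand_in(): hands the job in; it is judged then, once.
The state is a dict: "clock": time; "joint_pos": joint angles; "joint_velocities": joint speeds; "tau": joint torques, N m; "position": TCP position; "ee_rot": TCP orientation; "ft_force": force on the tool from outside, world axes, zero at the start; "torque": the same for the moment, N m; "grip_width": opening from 0.0 (shut) to 1.0 (fully open); "grasp_force": force on a finger pad.
Only numpy, scipy, OpenCV 4.12 (cv2) and the standard library are available. Lean on these libraries where they do the work, as an engineer would, in place of code of your own. Each camera call takes 0.05 s, during which the arm holds its last target. There are 200 camera calls.

### The job

Draw the red-knobbed stop pin out of the left rail of the sloping drying rack and park it in the side notch, hanging by its collar. Then lay the white test tile on the left rail, and after it the terracotta tile on the right rail: each centred on its narrow rail with its long side running up the slope and its lower end on the lip, laid flat on the slope before you let go of it. Leave the glaze jar, the bowl and the cutter where they stand.

Things in the scene. Friction and masses are not known exactly. Their poses are not given: they have to be found in the camera images.
- deck: sloping top of a fixed wooden drying rack, 35 deg from level, facing the robot. Axes: x up the slope, y along the rack to its left (+y side), z square to the slope, outward. Origin: in the plane of the rails' tops, midway between the two rails at their lower ends, 75 mm over the table. Between the rails it is open for 22 mm below their tops. Whole rack under 170 mm high
- rail_left (a point): place of the middle of the underside of the tile on the left rail; axes as the deck's. Light-wood rail at deck y = +55 mm, x = 0 to 140 mm, 28 mm wide, 22 mm thick, top at deck z = 0. At its foot a dark lip, 28 mm wide, stands 12 mm above the rail's top, its face at x = 0, 37.5 mm down the slope from this point. Through bore of 14.6 mm at deck x = 50 mm
- rail_right (a point): the same point on the right rail (deck y = -55 mm), which is a like rail with a like lip and an empty bore; axes as the deck's
- notch (a point): where the pin's axis belongs in the side notch: on the top of a 6 mm steel bracket at the rack's left side, flush with the rails' tops (deck x = 50, y = 139 mm, z = 0); axes as the deck's. The notch is a slot along deck y, 16 mm wide, closed 7 mm from this point towards the rails, open at the bracket's left edge 31 mm from it, and open above and below. Prongs 18 mm wide
- pin: stop pin, 60 g; origin at the centre of its collar's underside, z along the pin towards the knob. Steel shaft 12 mm thick, 45 mm long below the origin; collar 26 mm across, 4 mm thick; round red knob 22 mm across, 4 to 44 mm above the origin. At the start it stands loosely in the left rail's bore, collar on the rail, square to the slope within about 0.15 rad
- tile_white: white glazed test tile, 75 (x) by 45 (y) by 8.5 mm, 50 g; origin at the middle of its underside. Lies flat on the table
- tile_terra: terracotta test tile, 75 (x) by 45 (y) by 8.5 mm, 50 g; origin at the middle of its underside. Lies flat on the table
- jar: white glaze jar with a red lid, 50 mm across, 62 mm high, origin at its foot; a bystander
- bowl: grey bowl, 110 mm across, 55 mm high, origin at its foot; a bystander
- cutter: round metal cutter, 65 mm across, 31 mm high, origin at its foot; a bystander
Things that resemble listed ones, but are neither listed nor needed, are in the scene too. There is more than one size of the tile_terra; the job needs the larger. What is shaped like the tile_white but pink is not meant.

How it is judged:
By the outcome, as a careful person would: the job done as asked, in the order asked, and still so for the second after the job is handed in, with the robot touching nothing.
It also fails if it takes over 72 s, if anything falls off the work surface, if the arm or the gripper's body presses on something with over 40 N, if the wrist force passes 120 N, or if a joint passes its speed limit or range.

## Working session

There is one attempt and no reset: what is moved stays moved. The work goes in short steps, Python scripts to look and compute and a tool call to move; the robot and the scene stay as the last step left them, time stands still between calls to the robot, and variables do not carry over. Pictures are saved under pics/ and viewed, at most 10 in all, crops included, and the job is handed in when it is done.

Besides the shell and the picture viewer there is one more tool, called after "Request:" as name(argument=value, ...), one argument or row to a line, values as JSON. move_arm: Moves the arm, as the interface text tells. Its arguments: {"type":"object","properties":{"motion":{"type":"array"},"newtons":{"type":"number"}},"required":["motion"]}

```bash
mkdir -p pics
cat > h.py <<'E'
import numpy as np, cv2, pickle
from workcell import manip, vision, order
from scipy.spatial.transform import Rotation as Rn
def snap(n,f):
    c=vision.camera(n); pickle.dump(c,open(f'pics/{f}.pkl','wb'))
    cv2.imwrite(f'pics/{f}.png',c['pixels'][:,:,::-1]); return c
def load(f): return pickle.load(open(f'pics/{f}.pkl','rb'))
def ray(c,u,v):
    R=np.array(c['R']);t=np.array(c['t']); d=R.T@np.array([(u-c['cx'])/c['fx'],(v-c['cy'])/c['fy'],1]); return -R.T@t,d/np.linalg.norm(d)
def atz(c,u,v,z):
    o,d=ray(c,u,v); return o+d*(z-o[2])/d[2]
def tri(*a):
    A=np.zeros((3,3));b=np.zeros(3)
    for c,u,v in a:
        o,d=ray(c,u,v);P=np.eye(3)-np.outer(d,d);A+=P;b+=P@o
    X=np.linalg.solve(A,b); 
    return X,[np.linalg.norm((np.eye(3)-np.outer(d,d))@(X-o)) for o,d in (ray(*q) for q in a)]
def proj(c,X):
    p=np.array(c['R'])@X+np.array(c['t']); return np.array([c['fx']*p[0]/p[2]+c['cx'],c['fy']*p[1]/p[2]+c['cy']])
E
python3 - <<'E'
from h import *
a=snap('scene','s0');b=snap('top','t0')
for c in(a,b): print(-np.array(c['R']).T@c['t'],c['fx'])
im=np.vstack([a['pixels'],b['pixels']])[:,:,::-1]
cv2.imwrite('pics/t0x.png',cv2.resize(b['pixels'][:,:,::-1],(800,600),interpolation=cv2.INTER_CUBIC))
cv2.imwrite('pics/s0x.png',cv2.resize(a['pixels'][:,:,::-1],(800,600),interpolation=cv2.INTER_CUBIC))
print(manip.get_obs())
E
```

```text
[-0.26890926  0.71025528  0.87641146] 459.23623016713725
[0.38483134 0.0408428  1.32950975] 367.7474663756616
{'clock': 0.1, 'joint_pos': array([ 1.1833906 ,  0.33279528, -0.06472146,  1.46085708,  0.02159872,
        1.34992652, -0.08851293]), 'joint_velocities': array([ 0.00051552,  0.00013218, -0.00065806,  0.00014479, -0.00141702,
        0.00014879, -0.00188114]), 'tau': array([ 3.17922728e-03, -6.26742768e+01,  5.02104883e-02, -3.92428422e+01,
        1.64344796e-02,  6.94011629e-03,  5.00631813e-06]), 'position': array([ 0.22286537, -0.58354459,  0.23060404]), 'ee_rot': array([ 9.83408080e-01,  1.81405986e-01, -1.42356551e-04, -6.29454601e-04]), 'ft_force': array([-0.61016878, -0.3173445 ,  0.04910145]), 'torque': array([ 0.0121697 ,  0.00225674, -0.04774898]), 'grasp_force': 0.0, 'grip_width': 0.9961085271990382}
```

View pics/t0x.png

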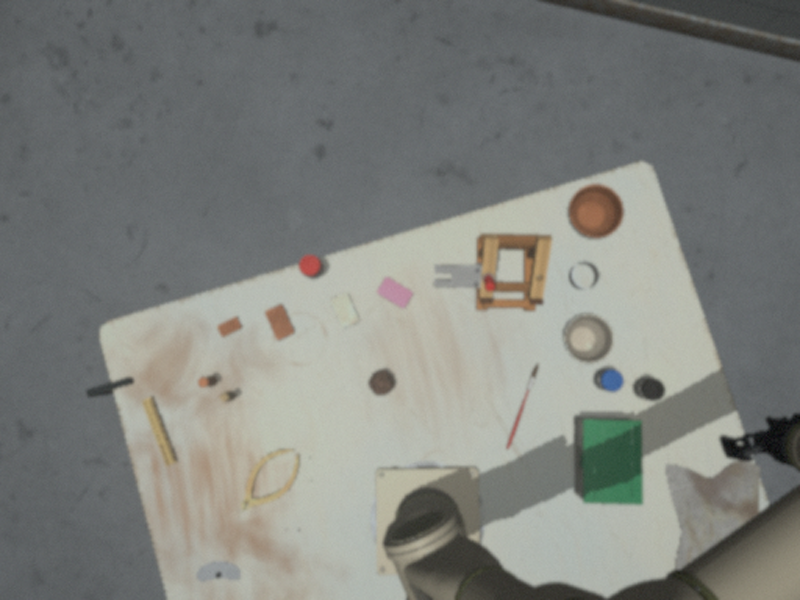

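View pics/s0x.png

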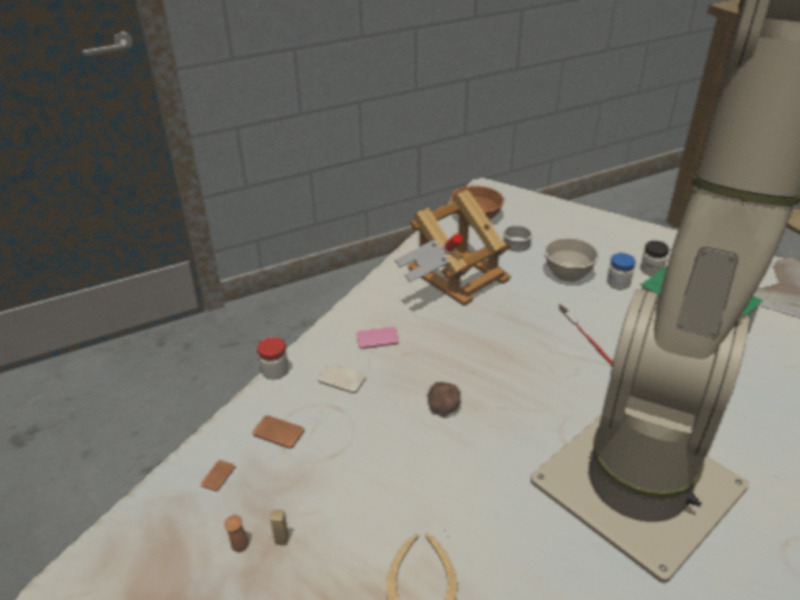

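The top view shows the rack near (512,272), the red knob at (489,284), the bracket at (455,276), the white tile at (345,309), the large terracotta at (280,322), the small one at (230,326) and the pink one at (395,292). The scene view shows the same things: rack (460,245), white (342,378), terracotta (279,431). These pixels are at ×1.5625.

Run:
```python
from h import *
a=load('s0');b=load('t0')
def crop(c,x,y,w,h,s):
    return cv2.resize(c['pixels'][y:y+h,x:x+w,::-1],(w*s,h*s),interpolation=cv2.INTER_CUBIC)
A=crop(b,270,143,90,60,8)   # 720x480
cv2.imwrite('pics/c1.png',A)
S=1/1.5625
for n,p,q,z in[('white',(345,309),(342,378),.008),('terra',(280,322),(279,431),.008),('jar',(310,265),(272,348),.06),('pin',(489,284),(455,241),.12),('bowl',(587,338),(571,255),.05),('cutter',(583,275),(517,235),.03),('bigbowl',(596,210),(477,200),.06)]:
    X,r=tri((b,p[0]*S,p[1]*S),(a,q[0]*S,q[1]*S)); print(n,X.round(3),np.round(r,4),atz(b,p[0]*S,p[1]*S,z).round(3))
```

```text
white [0.476 0.18  0.001] [0.0002 0.0002] [0.475 0.179 0.008]
terra [0.448 0.331 0.002] [0.0009 0.0009] [0.447 0.329 0.008]
jar [0.572 0.252 0.052] [0.0005 0.0005] [0.571 0.251 0.06 ]
pin [ 0.515 -0.138  0.125] [0.0003 0.0003] [ 0.516 -0.138  0.12 ]
bowl [ 0.4   -0.364  0.043] [0.0001 0.0001] [ 0.4   -0.362  0.05 ]
cutter [ 0.544 -0.367  0.024] [0.0001 0.0001] [ 0.543 -0.365  0.03 ]
bigbowl [ 0.691 -0.398  0.038] [0.0004 0.0004] [ 0.685 -0.39   0.06 ]
```

View pics/c1.png

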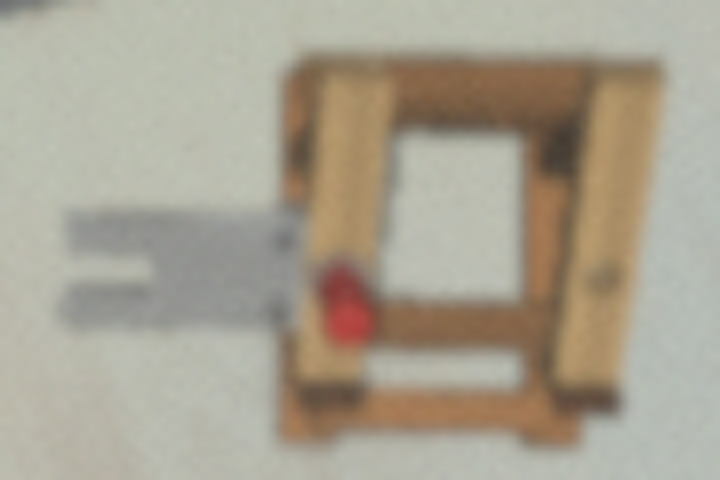

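The crop (×8, offset 270,143) shows the left rail from lip (330,390) to top (358,65), the knob at (347,318) over the collar at (340,285), the right bore at (603,277), and the notch end at (150,268).

```bash
cat >> h.py <<'E'
def pose():
    o=manip.get_obs(); return np.array(o['position']),Rn.from_quat(o['ee_rot'])
def plan(P,R,step=.04,rstep=.13,p0=None,R0=None,hand=1):
    """rows from the present pose to (P,R): shift scaled by .75, turn by pi/4"""
    if p0 is None: p0,R0=pose()
    P=np.array(P,float); n=max(1,int(np.ceil(max(np.linalg.norm(P-p0)/step,(R0.inv()*R).magnitude()/rstep))))
    p,r=p0,R0; rows=[]
    for k in range(n):
        d=r.inv().apply((P-p)/(n-k))/.75; w=(r.inv()*R).as_rotvec()/(n-k)/(np.pi/4)
        d=d.round(4); w=w.round(3); rows.append([d.tolist(),w.tolist(),hand])
        p=p+r.apply(d*.75); r=r*Rn.from_rotvec(w*np.pi/4)
    print(n,'rows',rows); return p,r
def frame(x,z):
    z=np.array(z,float)/np.linalg.norm(z);x=np.array(x,float);x-=z*(x@z);x/=np.linalg.norm(x)
    return Rn.from_matrix(np.column_stack([x,np.cross(z,x),z]))
E
python3 - <<'E'
from h import *
c=snap('wrist','w0');p,r=pose()
C=-np.array(c['R']).T@c['t'];print('cam in tool',r.inv().apply(C-p),'axes',(r.inv().as_matrix()@np.array(c['R']).T).round(3),c['fx'])
plan([.40,-.14,.36],frame([1,0,0],[.3,0,-1]))
E
```

```text
cam in tool [ 0.07552849 -0.00081955 -0.14176766] axes [[-0.001 -0.955 -0.297]
 [ 1.    -0.001  0.   ]
 [-0.    -0.297  0.955]] 305.73232143649165
13 rows [[[0.0332, -0.036, -0.0132], [-0.005, 0.028, 0.035], 1], [[0.0325, -0.0369, -0.0126], [-0.005, 0.028, 0.035], 1], [[0.0317, -0.0377, -0.0121], [-0.005, 0.028, 0.036], 1], [[0.0309, -0.0386, -0.0116], [-0.005, 0.028, 0.035], 1], [[0.0301, -0.0394, -0.011], [-0.005, 0.028, 0.036], 1], [[0.0292, -0.0401, -0.0105], [-0.005, 0.028, 0.035], 1], [[0.0283, -0.0409, -0.0101], [-0.006, 0.029, 0.036], 1], [[0.0274, -0.0416, -0.0096], [-0.005, 0.028, 0.035], 1], [[0.0264, -0.0424, -0.0092], [-0.006, 0.029, 0.036], 1], [[0.0254, -0.043, -0.0088], [-0.005, 0.028, 0.035], 1], [[0.0244, -0.0437, -0.0084], [-0.006, 0.029, 0.036], 1], [[0.0234, -0.0443, -0.0081], [-0.005, 0.028, 0.035], 1], [[0.0224, -0.045, -0.0078], [-0.006, 0.029, 0.036], 1]]
```

Request:
move_arm(
  motion=[
    [[0.036,-0.039,-0.0143],[0,0,0],1],
    [[0.036,-0.039,-0.0143],[0,0,0],1],
    [[0.036,-0.039,-0.0143],[0,0,0],1],
    [[0.036,-0.039,-0.0143],[0,0,0],1],
    [[0.036,-0.039,-0.0143],[0,0,0],1],
    [[0.036,-0.039,-0.0143],[0,0,0],1],
    [[0.036,-0.039,-0.0143],[0,0,0],1],
    [[0.036,-0.039,-0.0143],[0,0,0],1],
    [[0.036,-0.039,-0.0143],[0,0,0],1],
    [[0.036,-0.039,-0.0143],[0,0,0],1],
    [[0.036,-0.039,-0.0143],[0,0,0],1],
    [[0.036,-0.039,-0.0143],[0,0,0],1],
  ],
)

```text
clock: 1.35
position: [0.4006, -0.1387, 0.3604]
ee_rot: [0.983, 0.181, -0.0, 0.0]
ft_force: [1.1, 0.3, -0.3]
grip_width: 1.0
grasp_force: 0.0
```

Request:
move_arm(
  motion=[
    [[0,0,0],[0,0,0.155],1],
    [[0,0,0],[0,0,0.155],1],
    [[0,0,0],[0,0,0.155],1],
    [[0,0,0],[0,0.123,0],1],
    [[0,0,0],[0,0.123,0],1],
    [[0,0,0],[0,0.123,0],1],
    [[0,0,0],[0,0,0],1],
  ],
)

```text
clock: 2.05
position: [0.399, -0.1409, 0.36]
ee_rot: [0.989, -0.001, 0.146, 0.001]
ft_force: [-0.5, 0.1, -0.0]
grip_width: 1.004
grasp_force: 0.0
```

Run:
```python
from h import *
c=snap('wrist','w1');p,r=pose();print(p,r.as_matrix().round(3).tolist(),manip.get_obs()['joint_pos'].round(2))
cv2.imwrite('pics/w1x.png',cv2.resize(c['pixels'][:,:,::-1],(800,600),interpolation=cv2.INTER_CUBIC))
```

```text
[ 0.39945981 -0.14052185  0.36010154] [[0.959, -0.002, 0.285], [-0.002, -1.0, -0.002], [0.285, 0.001, -0.959]] [ 0.84 -0.37 -0.38  1.89 -0.27  1.33 -1.08]
```

View pics/w1x.png

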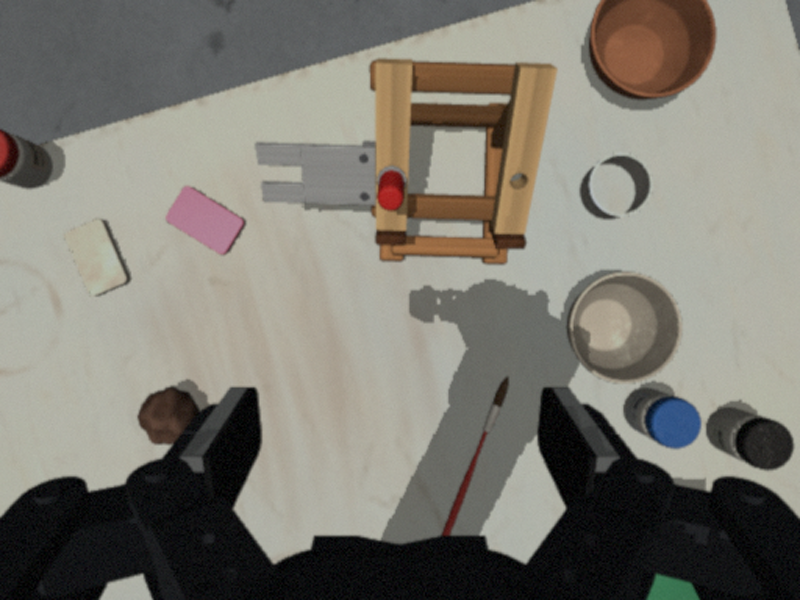

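The wrist view (×1.5625) shows the rack clearly: left rail top end (375..412,62), left lip (391,238), right lip (510,240), right bore (519,181), knob top (391,190), bracket tips at x≈258 with the slot's closed end at (302,173), and the white tile at (96,257).

Request:
move_arm(
  motion=[
    [[0,-0.05,0],[0,0,0],1],
    [[0,-0.05,0],[0,0,0],1],
    [[0,-0.05,0],[0,0,0],1],
    [[0,-0.05,0],[0,0,0],1],
    [[0,-0.05,0],[0,0,0],1],
    [[0,0,0],[0,0,0],1],
    [[0,0,0],[0,0,0],1],
  ],
)

```text
clock: 2.8
position: [0.4007, 0.0481, 0.3601]
ee_rot: [0.99, 0.001, 0.143, 0.0]
ft_force: [0.1, -0.1, 0.3]
grip_width: 0.998
grasp_force: 0.0
```

Run:
```python
from h import *
c=snap('wrist','w2');d=load('w1')
def crop(c,x,y,w,h,s): return cv2.resize(c['pixels'][y:y+h,x:x+w,::-1],(w*s,h*s),interpolation=cv2.INTER_CUBIC)
cv2.imwrite('pics/w2x.png',cv2.resize(c['pixels'][:,:,::-1],(800,600),interpolation=cv2.INTER_CUBIC))
cv2.imwrite('pics/w1c.png',crop(d,160,35,200,140,4))
```

```text
(no output)
```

View pics/w1c.png

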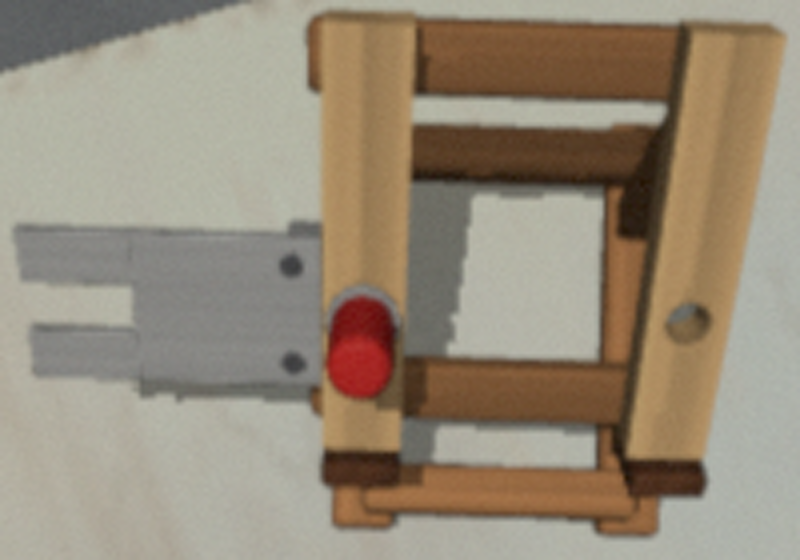

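View pics/w2x.png

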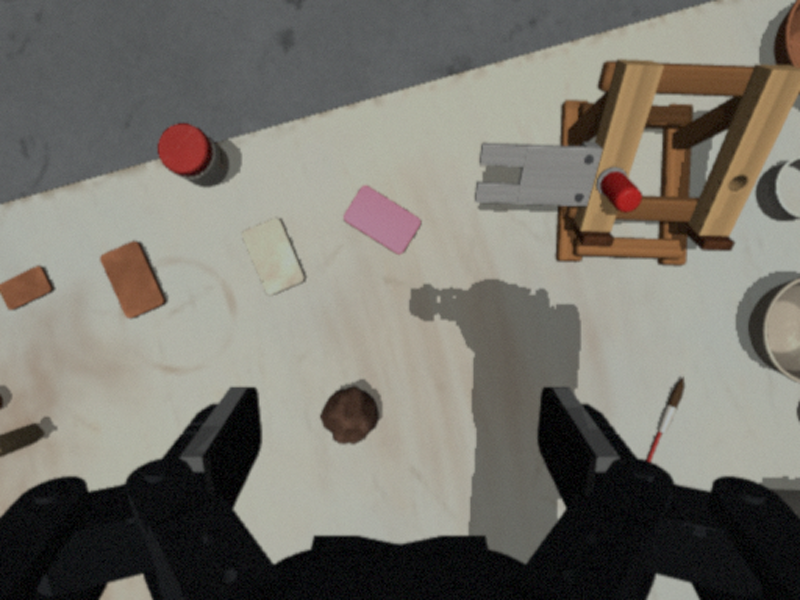

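The ×4 crop (offset 160,35) shows rail top corners (324,16),(415,18),(688,22),(783,34), rail/lip lines (325,452)-(400,452) and (630,460)-(705,464), bore (688,322), slot end (133,304), prong tips (15,227),(21,281),(31,325),(34,375), and knob end centre (360,366). The second wrist view (×1.5625) shows rail tops (621,61),(662,65), bore (738,183), slot end (521,174), white tile corners (242,232),(279,217),(305,277),(269,295) and terracotta corners (100,252),(137,240),(166,303),(132,318).

```bash
cat > fit.py <<'E'
from h import *
from scipy.optimize import least_squares
w1,w2=load('w1'),load('w2')
q1=lambda u,v:np.array([(u+.5)/4-.5+160,(v+.5)/4-.5+35])
q2=lambda u,v:np.array([(u+.5)/1.5625-.5,(v+.5)/1.5625-.5])
D=[(140,69,0),(140,41,0),(140,-41,0),(140,-69,0),(0,69,0),(0,41,0),(0,-41,0),(0,-69,0),(50,-55,0),(50,132,0),(76,170,0),(58,170,0),(42,170,0),(24,170,0)]
U1=[(324,16),(415,18),(688,22),(783,34),(325,452),(400,452),(630,460),(705,464),(688,322),(133,304),(15,227),(21,281),(31,325),(34,375)]
U2=[(621,61),(662,65),(756,66),None,(581,234),(612,236),(694,236),(732,238),(738,183),(521,174),(482,144),(480,163),(477,183),(476,203)]
ob=[(w1,q1(*u),np.array(d)/1e3) for u,d in zip(U1,D)]+[(w2,q2(*u),np.array(d)/1e3) for u,d in zip(U2,D) if u]
def dk(x): return x[:3],Rn.from_euler('z',x[3])*Rn.from_euler('y',-x[4])*Rn.from_euler('x',x[5])
def f(x):
    T,R=dk(x); return np.concatenate([(proj(c,R.apply(d)+T)-u) for c,u,d in ob])
s=least_squares(f,[.5,-.19,.075,0,.61,0],loss='soft_l1')
if __name__=='__main__':
    print(s.x.round(4),'tilt',np.degrees(s.x[4]),'res'); print(f(s.x).reshape(-1,2).round(1).tolist())
    s2=least_squares(lambda y:f([*y,np.radians(35),0]),s.x[:4],loss='soft_l1');print('fixed tilt',s2.x.round(4),s2.cost,s.cost)
    T,R=dk(s.x);print(R.as_matrix().round(3).tolist())
    for n,uu in (('white',[(242,232),(279,217),(305,277),(269,295)]),('terra',[(100,252),(137,240),(166,303),(132,318)])):
        P=np.array([atz(w2,*q2(*u),.0085) for u in uu]);e=P[[3]]-P[[0]]+P[[2]]-P[[1]]
        print(n,P.mean(0).round(4),np.linalg.norm(np.diff(P,axis=0),axis=1).round(4),'long az',np.arctan2(e[0,1],e[0,0]))
    X=tri((w1,*q1(360,366)),(w2,*q2(626,200)));print('knob end',X[0],X[1],'deck',R.inv().apply(X[0]-T))
    X=tri((w1,*q2(96,257)),(w2,*q2(273.5,256)));print('white top centre 2 views',X)
E
python3 fit.py
```

```text
[ 0.4892 -0.1885  0.0776 -0.0345  0.5026  0.002 ] tilt 28.795673647135597 res
[[0.0, 0.0], [0.3, 0.2], [-0.4, 1.4], [-1.2, -0.9], [-0.6, 0.0], [0.1, 0.6], [-0.4, 0.3], [0.2, -0.1], [-0.0, 0.5], [1.1, 0.8], [0.2, -0.7], [0.3, -0.3], [-0.8, 0.5], [-0.1, 0.8], [0.5, 0.4], [-2.7, -1.3], [4.6, 0.6], [0.5, -1.4], [0.1, -2.0], [4.5, 0.1], [-0.4, -0.5], [-0.7, -0.2], [0.7, 0.6], [-0.1, -1.1], [-0.4, 0.6], [0.2, -0.3], [-0.6, -0.4]]
fixed tilt [ 0.4918 -0.1885  0.0739 -0.0318] 33.93330088288159 18.33603134751787
[[0.876, 0.034, -0.481], [-0.03, 0.999, 0.015], [0.482, 0.002, 0.876]]
white [0.4752 0.1818 0.0085] [0.0425 0.0694 0.0429] long az -2.735422083461408
terra [0.4504 0.3308 0.0085] [0.0414 0.0736 0.0397] long az -2.703997068420848
knob end [ 0.51028799 -0.13400655  0.13242088] [np.float64(0.0005210595676306906), np.float64(0.0005210595676307271)] deck [0.04324965 0.05524683 0.03871821]
white top centre 2 views (array([0.47466934, 0.18256378, 0.00654268]), [np.float64(9.035019091463283e-05), np.float64(9.035019091466473e-05)])
```

Run:
```python
from h import *
c=load('w2')
cv2.imwrite('pics/w2c.png',cv2.resize(c['pixels'][35:175,312:512,::-1],(800,560),interpolation=cv2.INTER_CUBIC))
```

```text
(no output)
```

View pics/w2c.png

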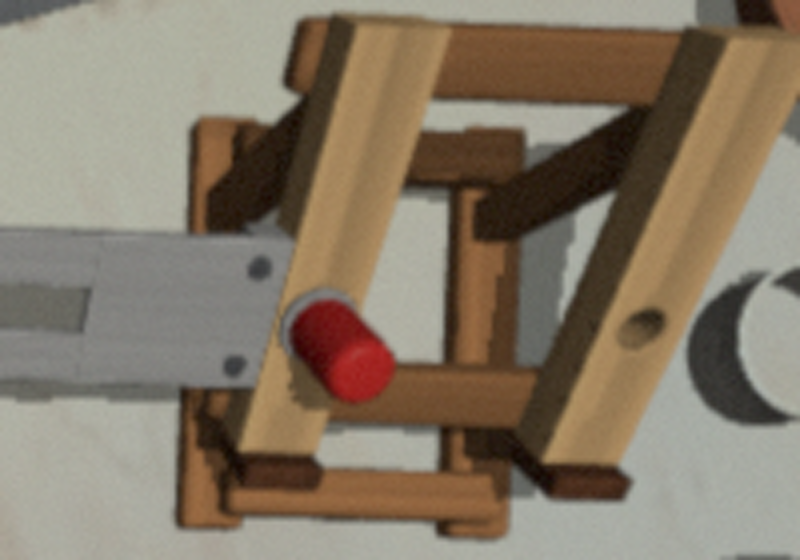

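The ×4 crop (offset 312,35) shows that side faces are visible here. The true top-face corners are (353,22),(449,29),(722,32), lip lines (238,455)-(318,458) and (545,465)-(624,468), bore (641,327), slot end (87,310), knob end centre (361,373).

```bash
python3 - <<'E'
s=open('fit.py').read()
s=s.replace("U1=[(324,16),(415,18),(688,22),(783,34)","U1=[(325,20),(415,23),(690,26),(782,38)")
import re
s=re.sub(r"U2=.*\n","U2=[(353,22),(449,29),(722,32),None,(238,455),(318,458),(545,465),(624,468),(641,327),(87,310),None,None,None,None]\nq3=lambda u,v:np.array([(u+.5)/4-.5+312,(v+.5)/4-.5+35])\n",s)
s=s.replace("(w2,q2(*u)","(w2,q3(*u)").replace("(w2,*q2(626,200))","(w2,*q3(361,373))")
s=s.replace("s=least","for U,q in (([(482,144),(480,163),(477,183),(476,203)],q2),): ob+=[(w2,q(*u),np.array(d)/1e3) for u,d in zip(U,D[10:])]\ns=least",1)
open('fit.py','w').write(s)
E
python3 fit.py
python3 - <<'E'
from fit import *
for n,a,b in zip(range(14),U1,[(353,22),(449,29),(722,32),None,(238,455),(318,458),(545,465),(624,468),(641,327),(87,310)]):
    if b: print(n,np.r_[tri((w1,*q1(*a)),(w2,*q3(*b)))[0],tri((w1,*q1(*a)),(w2,*q3(*b)))[1][0]].round(4))
E
```

```text
[ 0.4899 -0.1885  0.076  -0.034   0.5634 -0.0049] tilt 32.280321500270155 res
[[-0.5, -0.3], [0.4, -0.3], [0.2, 1.1], [0.7, -1.2], [-0.5, -0.4], [0.1, 0.2], [-0.6, 0.1], [0.1, -0.3], [0.2, 1.0], [1.0, 1.1], [-0.1, -0.1], [0.2, 0.1], [-0.7, 0.7], [0.2, 0.7], [-0.2, -0.1], [-0.7, -1.0], [-0.2, 0.8], [0.6, -0.6], [-0.0, -0.6], [0.1, -0.2], [-0.2, -0.2], [0.3, 0.9], [0.6, -0.1], [0.1, -0.5], [-0.3, 1.0], [0.2, -0.2], [-0.7, -0.5]]
fixed tilt [ 0.4914 -0.1885  0.0739 -0.0329] 14.49564576871787 7.257858199350333
[[0.845, 0.037, -0.534], [-0.029, 0.999, 0.023], [0.534, -0.004, 0.845]]
white [0.4752 0.1818 0.0085] [0.0425 0.0694 0.0429] long az -2.735422083461408
terra [0.4504 0.3308 0.0085] [0.0414 0.0736 0.0397] long az -2.703997068420848
knob end [ 0.50951624 -0.13406359  0.13602026] [np.float64(0.0005368600980511491), np.float64(0.0005368600980512)] deck [0.04709563 0.05490235 0.04149576]
white top centre 2 views (array([0.47466934, 0.18256378, 0.00654268]), [np.float64(9.035019091463283e-05), np.float64(9.035019091466473e-05)])
0 [ 6.108e-01 -1.242e-01  1.496e-01  1.000e-04]
1 [ 6.076e-01 -1.511e-01  1.533e-01  3.000e-04]
2 [ 6.073e-01 -2.330e-01  1.520e-01  1.000e-04]
4 [ 4.921e-01 -1.202e-01  7.200e-02  2.000e-04]
5 [ 0.491  -0.1474  0.0764  0.0006]
6 [ 4.885e-01 -2.308e-01  7.390e-02  2.000e-04]
7 [ 4.868e-01 -2.571e-01  7.730e-02  1.000e-04]
8 [ 5.315e-01 -2.447e-01  1.028e-01  1.000e-04]
9 [ 0.5373 -0.057   0.1034  0.0008]
```

```bash
cat >> h.py <<'E'
T=np.array([.491,-.1885,.0745]); RD=Rn.from_euler('z',-.033)*Rn.from_euler('y',-np.radians(35))
RT=RD*Rn.from_euler('x',np.pi)   # tool square on the deck, tool x up the slope
def d2w(x,y,z): return T+RD.apply(np.array([x,y,z])/1e3)
def w2d(P): return RD.inv().apply(np.array(P)-T)*1e3
def st():
    p,r=pose(); o=manip.get_obs(); print('t',round(o['clock'],2),'tcp',p.round(4),'deck',w2d(p).round(1),'err from RT',(r.inv()*RT).as_rotvec().round(3),'F',o['ft_force'].round(1),'grip',round(o['grip_width'],3),round(o['grasp_force'],1),'q',o['joint_pos'].round(2))
E
python3 - <<'E'
from fit import *
K=w2d(tri((w1,*q1(360,366)),(w2,*q3(361,373)))[0]);print('knob end deck',K)
print('notch end, bore',w2d([.5373,-.057,.1034]),w2d([.5315,-.2447,.1028]))
st()
p,r=plan(d2w(50,55,110),RT); plan(d2w(50,55,8),RT,p0=p,R0=r)
E
```

```text
knob end deck [48.97466909 55.01769236 40.80993432]
notch end, bore [ 50.92838427 132.95602745  -0.38005296] [ 50.9087321  -54.83314444  -1.09875711]
t 2.85 tcp [0.4007 0.0471 0.3599] deck [ 83.4 232.4 290. ] err from RT [-0.014  0.323  0.03 ] F [ 0.  -0.8  0.1] grip 0.999 0.0 q [ 0.62 -0.48 -0.59  1.92 -0.28  1.34 -1.5 ]
7 rows [[[0.0038, 0.0343, 0.0342], [-0.003, 0.059, 0.006], 1], [[0.0023, 0.0342, 0.0344], [-0.003, 0.059, 0.005], 1], [[0.0009, 0.0341, 0.0346], [-0.002, 0.059, 0.006], 1], [[-0.0006, 0.034, 0.0347], [-0.003, 0.059, 0.005], 1], [[-0.0021, 0.0339, 0.0347], [-0.002, 0.058, 0.006], 1], [[-0.0035, 0.0339, 0.0346], [-0.003, 0.059, 0.005], 1], [[-0.0049, 0.0338, 0.0345], [-0.002, 0.058, 0.006], 1]]
3 rows [[[-0.0, 0.0, 0.0453], [-0.0, 0.0, -0.0], 1], [[-0.0, 0.0, 0.0453], [-0.0, 0.0, -0.0], 1], [[-0.0, 0.0, 0.0454], [-0.0, 0.0, -0.0], 1]]
```

Request:
move_arm(
  motion=[
    [[0.004,0.034,0.034],[-0.003,0.059,0.006],1],
    [[0.002,0.034,0.034],[-0.003,0.059,0.005],1],
    [[0.001,0.034,0.035],[-0.002,0.059,0.006],1],
    [[-0.001,0.034,0.035],[-0.003,0.059,0.005],1],
    [[-0.002,0.034,0.035],[-0.002,0.058,0.006],1],
    [[-0.004,0.034,0.035],[-0.003,0.059,0.005],1],
    [[-0.005,0.034,0.034],[-0.002,0.058,0.006],1],
    [[0,0,0],[0,0,0],1],
    [[0,0,0],[0,0,0],1],
  ],
)

```text
clock: 3.75
position: [0.4696, -0.1334, 0.1918]
ee_rot: [0.954, -0.017, 0.3, 0.004]
ft_force: [-0.4, -0.9, 0.2]
grip_width: 1.0
grasp_force: 0.0
```

Run:
```python
from h import *
st(); c=snap('wrist','w3'); plan(d2w(50.5,55,8),RT)
k=c['pixels'].astype(int); m=(k[:,:,0]>130)&(k[:,:,1]<60)&(k[:,:,2]<60)
n,l,s,ce=cv2.connectedComponentsWithStats(m.astype(np.uint8)); print([(a.tolist(),b.round(1)) for a,b in zip(s[1:],ce[1:]) if a[4]>60])
print('expected knob end',proj(c,d2w(50.5,55,44)),'base',proj(c,d2w(50.5,55,4)))
cv2.imwrite('pics/w3x.png',c['pixels'][:,:,::-1])
```

```text
t 3.75 tcp [ 0.4696 -0.1334  0.1918] deck [ 48.3  54.4 109.4] err from RT [-0.     0.001 -0.004] F [-0.4 -0.9  0.2] grip 1.0 0.0 q [ 0.52 -0.32 -0.2   2.33 -0.42  0.57 -1.01]
3 rows [[[0.0004, -0.0001, 0.0454], [0.0, -0.0, -0.001], 1], [[0.0004, -0.0001, 0.0453], [0.0, -0.0, -0.001], 1], [[0.0004, -0.0, 0.0454], [0.0, -0.001, -0.001], 1]]
[([241, 189, 27, 29, 583], array([253.9, 203.4]))]
expected knob end [254.99502594 203.95653451] base [254.99851641 188.25548615]
```

View pics/w3x.png

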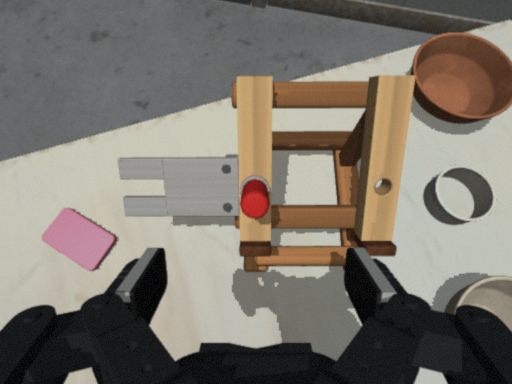

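The picture shows the knob end at (255,203), just as predicted. The tool is centred over the pin, so I descend and grip.

Request:
move_arm(
  motion=[
    [[0.001,0,0.034],[0,0,0],1],
    [[0.001,0,0.034],[0,0,0],1],
    [[0,0,0.034],[0,0,0],1],
    [[0,0,0.034],[0,0,0],1],
    [[0,0,0],[0,0,0],1],
  ],
)

```text
clock: 4.3
position: [0.5306, -0.1335, 0.1089]
ee_rot: [0.954, -0.016, 0.3, 0.004]
ft_force: [-0.5, 1.4, 0.5]
grip_width: 0.999
grasp_force: 0.0
```

Request:
move_arm(
  motion=[
    [[0,0,0],[0,0,0],-0.3],
    [[0,0,0],[0,0,0],-0.6],
    [[0,0,0],[0,0,0],-1],
    [[0,0,0],[0,0,0],-1],
    [[0,0,0],[0,0,0],-1],
    [[0,0,0],[0,0,0],-1],
    [[0,0,0],[0,0,0],-1],
    [[0,0,0],[0,0,0],-1],
  ],
  newtons=40,
)

```text
clock: 5.1
position: [0.5302, -0.1348, 0.1114]
ee_rot: [0.953, -0.016, 0.302, 0.005]
ft_force: [-10.0, 0.9, 11.3]
grip_width: 0.244
grasp_force: 38.5
```

```bash
python3 -c "
from h import *
st()"
```

```text
t 5.1 tcp [ 0.5302 -0.1348  0.1114] deck [51.8 54.9  8.8] err from RT [ 0.001 -0.003 -0.001] F [-10.    0.9  11.3] grip 0.244 38.5 q [ 0.47 -0.04 -0.23  2.31 -0.45  0.3  -0.97]
```

Request:
move_arm(
  motion=[
    [[0,0,-0.006],[0,0,0],-1],
    [[0,0,-0.01],[0,0,0],-1],
    [[0,0,-0.015],[0,0,0],-1],
    [[0,0,-0.02],[0,0,0],-1],
    [[0,0,-0.02],[0,0,0],-1],
    [[0,0,-0.02],[0,0,0],-1],
    [[0,0,0],[0,0,0],-1],
    [[0,0,0],[0,0,0],-1],
  ],
)

```text
clock: 5.9
position: [0.4908, -0.1334, 0.1664]
ee_rot: [0.953, -0.016, 0.302, 0.005]
ft_force: [-0.4, 0.7, -0.8]
grip_width: 0.244
grasp_force: 39.3
```

Run:
```python
from h import *
st(); c=snap('wrist','w4');b=snap('top','t4');s=snap('scene','s4'); p,r=pose()
def cr(c,X,w,h,k):
    u,v=proj(c,X).astype(int); u=max(0,min(512-w,u-w//2));v=max(0,min(384-h,v-h//2)); print(u,v); return cv2.resize(c['pixels'][v:v+h,u:u+w,::-1],(w*k,h*k),interpolation=cv2.INTER_CUBIC)
X=p-RD.apply([0,0,.02])
a=np.hstack([cr(c,X,66,100,6),cr(s,X,66,100,6)]); cv2.imwrite('pics/v4.png',a)
```

```text
t 5.9 tcp [ 0.4908 -0.1334  0.1664] deck [51.1 55.1 76.4] err from RT [ 0.001 -0.002 -0.001] F [-0.4  0.7 -0.8] grip 0.244 39.3 q [ 0.5  -0.23 -0.21  2.33 -0.43  0.47 -1.  ]
222 184
260 99
```

View pics/v4.png

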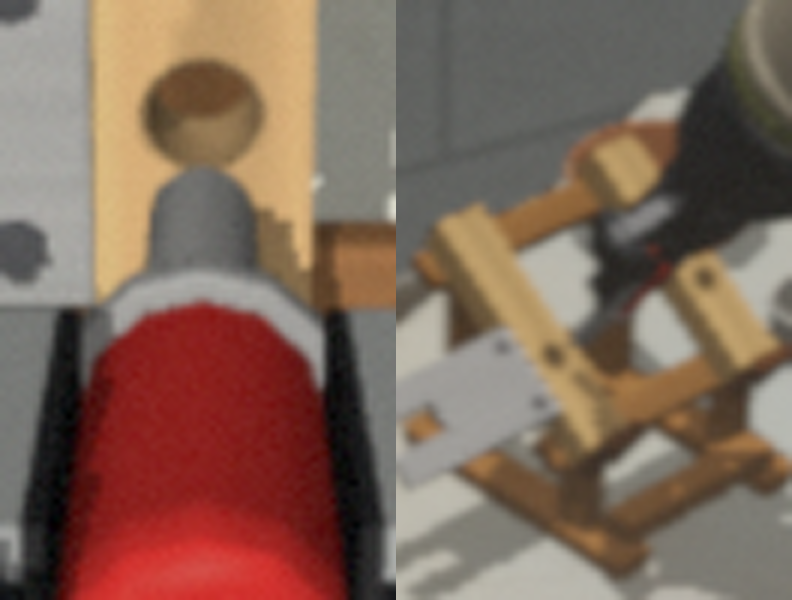

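The pin is out. In the left crop (×6, offset 222,184) the shaft spans x=150–256 with its tip edge at (203,170), and the collar spans 100–322. The scene crop agrees.

Run:
```python
from h import *
c=load('w4');p,r=pose()
q=lambda X:((proj(c,p+r.apply(np.array(X)/1e3))-[222,184]+.5)*6-.5).round(0)
for n,X in (('tip ctr',(0,0,53.8)),('tip +x',(6,0,53.8)),('tip y',(0,6,53.8)),('tip -y',(0,-6,53.8)),('collar y',(0,13,6)),('collar -y',(0,-13,6)),('collar +x',(13,0,8.8)),('knob +x base',(11,0,4.8)),('bore',r.inv().apply(d2w(50,55,0)-p)*1e3)): print(n,q(X))
plan(d2w(50.7,149,76),RT,step=.03);
```

```text
tip ctr [203. 179.]
tip +x [203. 129.]
tip y [256. 179.]
tip -y [151. 179.]
collar y [349. 369.]
collar -y [ 60. 369.]
collar +x [204. 223.]
knob +x base [205. 262.]
bore [206. 120.]
4 rows [[[0.0001, -0.0312, -0.0001], [-0.0, -0.0, -0.0], 1], [[0.0001, -0.0312, -0.0001], [-0.0, -0.0, -0.0], 1], [[0.0, -0.0312, -0.0001], [-0.0, -0.0, -0.001], 1], [[0.0001, -0.0313, -0.0001], [-0.001, -0.001, -0.0], 1]]
```

Run:
```python
from h import *
from scipy.optimize import least_squares
c=load('w4');p,r=pose()
k=c['pixels'].astype(int); m=((k[:,:,0]>90)&(k[:,:,1]<.45*k[:,:,0])&(k[:,:,2]<.5*k[:,:,0])).astype(np.uint8)
m[:220]=0;n,l,s,ce=cv2.connectedComponentsWithStats(m); i=1+np.argmax(s[1:,4]); print(s[i])
ys,xs=np.where(l==i)
for v in range(ys.min(),ys.max()+1,5): w=xs[ys==v]; print(v,w.min(),w.max(),k[v,(w.min()+w.max())//2].tolist())
P=lambda X:proj(c,p+r.apply(np.array(X)/1e3))
for x,z in((0,8.8),(-2,8.8),(-4,8.8),(-4,4),(0,0)):
    a=np.linspace(0,6.28,60); e=np.array([P((x+11*np.cos(t),11*np.sin(t),z-44)) for t in a]); b=np.array([P((x+11*np.cos(t),11*np.sin(t),z-4)) for t in a])
    tp=np.array([P((x+6*np.cos(t),6*np.sin(t),z+45)) for t in a]); co=np.array([P((x+13*np.cos(t),13*np.sin(t),z)) for t in a])
    print(x,z,'end',e.min(0).round(1),e.max(0).round(1),'base top',b[:,1].min().round(1),'tip top',tp[:,1].min().round(1),'collar top',co[:,1].min().round(1))
print('measured tip top',(170.5)/6-.5+184,'collar',268.5/6-.5+184)
```

```text
[ 232  235   48   79 2940]
235 253 258 [142, 40, 36]
240 242 268 [139, 30, 31]
245 239 272 [141, 30, 27]
250 240 273 [139, 31, 30]
255 238 273 [142, 33, 31]
260 237 273 [141, 33, 29]
265 238 275 [137, 27, 26]
270 236 274 [177, 42, 38]
275 235 275 [211, 57, 54]
280 234 278 [211, 68, 63]
285 233 278 [207, 47, 43]
290 233 279 [206, 46, 44]
295 232 279 [205, 50, 45]
300 234 277 [201, 48, 43]
305 237 274 [152, 34, 30]
310 243 268 [121, 28, 21]
0 8.8 end [229.2 267.3] [282.8 313.5] base top 227.2 tip top 205.1 collar top 220.7
-2 8.8 end [229.3 271.7] [282.6 317.5] base top 230.7 tip top 207.9 collar top 224.2
-4 8.8 end [229.4 276.1] [282.5 321.4] base top 234.2 tip top 210.6 collar top 227.6
-4 4 end [228.5 283. ] [283.6 329.6] base top 238.1 tip top 213.1 collar top 231.3
0 0 end [227.4 279.8] [284.8 328.5] base top 234.3 tip top 209.6 collar top 227.3
measured tip top 211.91666666666666 collar 228.25
```

Request:
move_arm(
  motion=[
    [[0.001,-0.031,0],[0,0,0],-1],
    [[0.001,-0.031,0],[0,0,0],-1],
    [[0.002,-0.031,0],[0,0,0],-1],
    [[0.001,-0.032,0],[0,0,0],-1],
    [[0,0,0.012],[0,0,0],-1],
    [[0,0,0.012],[0,0,0],-1],
    [[0,0,0],[0,0,0],-1],
    [[0,0,0],[0,0,0],-1],
  ],
)

```text
clock: 6.85
position: [0.5071, -0.0407, 0.1528]
ee_rot: [0.954, -0.017, 0.301, 0.005]
ft_force: [0.4, 0.1, -0.8]
grip_width: 0.239
grasp_force: 39.4
```

Run:
```python
from h import *
st(); c=snap('wrist','w5'); print('notch',proj(c,d2w(50.7,139,0)),'slot end',proj(c,d2w(50.7,132,0)),'slot edges@170',proj(c,d2w(58.7,170,0)),proj(c,d2w(42.7,170,0)))
cv2.imwrite('pics/w5x.png',cv2.resize(c['pixels'][130:280,180:330,::-1],(600,600),interpolation=cv2.INTER_CUBIC))
p,r=pose(); print('tip',proj(c,p+r.apply([-.0048,0,.0538])))
```

```text
t 6.85 tcp [ 0.5071 -0.0407  0.1528] deck [ 54.1 148.3  57.7] err from RT [-0.    -0.    -0.002] F [ 0.4  0.1 -0.8] grip 0.239 39.4 q [ 0.55 -0.23 -0.53  2.34 -0.26  0.4  -1.4 ]
notch [269.14405642 215.30286715] slot end [279.12968856 215.27268635] slot edges@170 [224.54995237 204.66458793] [225.28775954 225.97287202]
tip [255.90487719 218.91617743]
```

View pics/w5x.png

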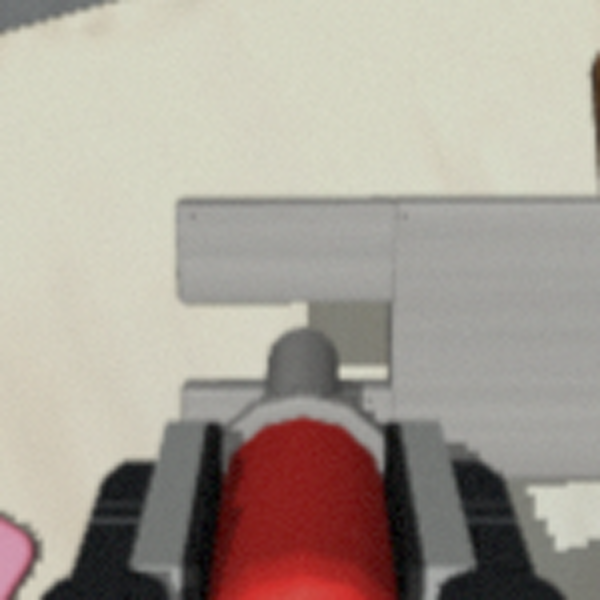

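The crop (×4, offset 180,130) shows the slot edges at v=303 and about 382, the slot end at u=391, and the shaft tip centred at about (303,360) and a few mm above the plate. The pin is nearly over the slot. A small pitch correction (+0.03 rad) centres it, then I lower it.

Request:
move_arm(
  motion=[
    [[0,0,0],[0,0.04,0],-1],
    [[0,0,0.006],[0,0,0],-1],
    [[0,0,0.006],[0,0,0],-1],
    [[0,0,0.006],[0,0,0],-1],
    [[0,0,0],[0,0,0],-1],
  ],
)

```text
clock: 7.4
position: [0.5153, -0.0403, 0.1418]
ee_rot: [0.949, -0.016, 0.315, 0.005]
ft_force: [-0.9, -0.5, -2.1]
grip_width: 0.241
grasp_force: 39.2
```

Request:
move_arm(
  motion=[
    [[0,0,0.008],[0,0,0],-1],
    [[0,0,0.008],[0,0,0],-1],
    [[0,0,0.008],[0,0,0],-1],
    [[0,0,0.008],[0,0,0],-1],
    [[0,0,0],[0,0,0],-1],
    [[0,0,0],[0,0,0],-1],
  ],
)

```text
clock: 8.0
position: [0.5294, -0.0407, 0.1229]
ee_rot: [0.949, -0.016, 0.316, 0.005]
ft_force: [-1.9, -0.1, -4.6]
grip_width: 0.245
grasp_force: 39.2
```

```bash
python3 -c "
from h import *
st()"
```

```text
t 8.0 tcp [ 0.5294 -0.0407  0.1229] deck [ 55.2 148.9  20.4] err from RT [-0.    -0.031 -0.001] F [-1.9 -0.1 -4.6] grip 0.245 39.2 q [ 0.61 -0.12 -0.61  2.35 -0.16  0.25 -1.48]
```

Request:
move_arm(
  motion=[
    [[-0.002,0,0],[0,0,0],-1],
    [[0,0,0.006],[0,0,0],-1],
    [[0,0,0.004],[0,0,0],-1],
    [[0,0,0],[0,0,0],-1],
    [[0,0,0],[0,0,0],-1],
  ],
)

```text
clock: 8.5
position: [0.5334, -0.0409, 0.1168]
ee_rot: [0.948, -0.016, 0.317, 0.005]
ft_force: [-1.5, -0.1, -3.6]
grip_width: 0.24
grasp_force: 39.3
```

```bash
python3 -c "
from h import *
st()"
```

```text
t 8.5 tcp [ 0.5334 -0.0409  0.1168] deck [ 55.  148.9  13.1] err from RT [-0.    -0.033 -0.001] F [-1.5 -0.1 -3.6] grip 0.24 39.3 q [ 0.63 -0.1  -0.63  2.35 -0.11  0.23 -1.52]
```

Request:
move_arm(
  motion=[
    [[-0.002,0,0],[0,0,0],-1],
    [[0,0.005,0],[0,0,0],-1],
    [[0,0.005,0],[0,0,0],-1],
    [[0,0,0.002],[0,0,0],-1],
    [[0,0,0],[0,0,0],-1],
    [[0,0,0],[0,0,0],-1],
  ],
)

```text
clock: 9.1
position: [0.5328, -0.0483, 0.1147]
ee_rot: [0.948, -0.016, 0.317, 0.005]
ft_force: [-0.7, 0.7, -1.4]
grip_width: 0.243
grasp_force: 39.4
```

```bash
python3 -c "
from h import *
st()"
```

```text
t 9.1 tcp [ 0.5328 -0.0483  0.1147] deck [ 53.5 141.5  11.6] err from RT [-0.    -0.033 -0.001] F [-0.7  0.7 -1.4] grip 0.243 39.4 q [ 0.62 -0.09 -0.6   2.35 -0.15  0.22 -1.47]
```

Request:
move_arm(
  motion=[
    [[-0.0005,0.002,0],[0,0,0],-1],
    [[0,0,0.002],[0,0,0],-1],
    [[0,0,0.002],[0,0,0],-1],
    [[0,0,0],[0,0,0],-1],
    [[0,0,0],[0,0,0],-1],
  ],
)

```text
clock: 9.6
position: [0.5343, -0.05, 0.1125]
ee_rot: [0.948, -0.016, 0.317, 0.005]
ft_force: [-11.6, 1.4, 11.8]
grip_width: 0.244
grasp_force: 41.2
```

```bash
python3 -c "
from h import *
st()"
```

```text
t 9.6 tcp [ 0.5343 -0.05    0.1125] deck [ 53.5 139.8   8.9] err from RT [ 0.001 -0.034 -0.001] F [-11.6   1.4  11.8] grip 0.244 41.2 q [ 0.62 -0.08 -0.6   2.35 -0.14  0.22 -1.48]
```

Request:
move_arm(
  motion=[
    [[0,0,-0.001],[0,0,0],-0.4],
    [[0,0,0],[0,0,0],-0.2],
    [[0,0,0],[0,0,0],0],
    [[0,0,0],[0,0,0],0.1],
    [[0,0,0],[0,0,0],0.1],
    [[0,0,-0.01],[0,0,0],0.1],
    [[0,0,-0.03],[0,0,0],0.1],
    [[0,0,-0.04],[0,0,0],0.1],
    [[0,0,-0.05],[0,0,0],0.2],
    [[0,0,-0.05],[0,0,0],0.2],
    [[0,0,0],[0,0,0],0.2],
  ],
)

```text
clock: 10.7
position: [0.4524, -0.0472, 0.2205]
ee_rot: [0.949, -0.016, 0.315, 0.004]
ft_force: [1.1, 0.8, 0.5]
grip_width: 0.602
grasp_force: 0.0
```

Run:
```python
from h import *
st(); c=snap('wrist','w6')
k=c['pixels'].astype(int); m=((k[:,:,0]>90)&(k[:,:,1]<.45*k[:,:,0])&(k[:,:,2]<.5*k[:,:,0])).astype(np.uint8)
n,l,s,ce=cv2.connectedComponentsWithStats(m); print([a.tolist() for a in s[1:] if a[4]>60])
P=lambda *X:proj(c,d2w(*X))
a=np.linspace(0,6.28,60)
for x,y in((50.7,140),):
  e=np.array([P(x+11*np.cos(t),y+11*np.sin(t),z) for t in a for z in(4,44)]); print('pred knob box',e.min(0).round(1),e.max(0).round(1))
```

```text
t 10.7 tcp [ 0.4524 -0.0472  0.2205] deck [ 48.3 140.  144.4] err from RT [-0.002 -0.031 -0.002] F [1.1 0.8 0.5] grip 0.602 0.0 q [ 0.41 -0.5  -0.32  2.38 -0.32  0.61 -1.33]
[[0, 159, 8, 28, 172], [244, 176, 24, 31, 598]]
pred knob box [242.8 170.9] [269.2 206. ]
```

The knob's red box (244–268, 176–207) matches the predicted parked pose, so the pin hangs in the notch. The white tile is next.

Run:
```python
from h import *
R=frame([np.cos(.4066),np.sin(.4066),0],[0,0,-1])
p,r=plan([.475,.182,.14],R)
```

```text
7 rows [[[-0.0071, -0.0437, 0.014], [0.025, -0.115, -0.077], 1], [[-0.0031, -0.0437, 0.0153], [0.026, -0.115, -0.077], 1], [[0.001, -0.0434, 0.0163], [0.025, -0.115, -0.077], 1], [[0.0051, -0.0429, 0.0169], [0.026, -0.116, -0.077], 1], [[0.0092, -0.0422, 0.0171], [0.025, -0.115, -0.078], 1], [[0.0133, -0.0411, 0.0169], [0.026, -0.116, -0.077], 1], [[0.0172, -0.0399, 0.0164], [0.025, -0.115, -0.078], 1]]
```

Request:
move_arm(
  motion=[
    [[-0.007,-0.044,0.014],[0.025,-0.115,-0.077],0.3],
    [[-0.003,-0.044,0.015],[0.026,-0.115,-0.077],0.3],
    [[0.001,-0.043,0.016],[0.025,-0.115,-0.077],0.3],
    [[0.005,-0.043,0.017],[0.026,-0.116,-0.077],0.3],
    [[0.009,-0.042,0.017],[0.025,-0.115,-0.078],0.3],
    [[0.013,-0.041,0.017],[0.026,-0.116,-0.077],0.3],
    [[0.017,-0.04,0.016],[0.025,-0.115,-0.078],0.3],
    [[0,0,0],[0,0,0],0.3],
    [[0,0,0],[0,0,0],0.3],
  ],
)

```text
clock: 11.65
position: [0.474, 0.1826, 0.1388]
ee_rot: [0.979, 0.202, -0.001, -0.001]
ft_force: [-0.4, -0.5, 0.6]
grip_width: 0.644
grasp_force: 0.0
```

Run:
```python
from h import *
R=frame([np.cos(.4066),np.sin(.4066),0],[0,0,-1])
st(); c=snap('wrist','w7'); im=c['pixels']
g=cv2.cvtColor(im,cv2.COLOR_RGB2GRAY); u,v=proj(c,[.475,.182,.0085]); print('pred centre',u,v)
# edge search: fit tile rectangle (x,y,yaw) on the table by gradient along its outline
gb=cv2.GaussianBlur(cv2.cvtColor(im,cv2.COLOR_RGB2LAB).astype(np.float32),(0,0),1.2)
G=sum(cv2.Sobel(gb[:,:,i],cv2.CV_32F,1,0)**2+cv2.Sobel(gb[:,:,i],cv2.CV_32F,0,1)**2 for i in range(3))**.5
def sc(x,y,a):
    Rz=Rn.from_euler('z',a); t=np.linspace(-.8,.8,41); L,W=.0375,.0225
    pts=np.array([[L*s,W*q,0] for s in t for q in(-1,1)]+[[L*q,W*s,0] for s in t for q in(-1,1)]); X=Rz.apply(pts)+[x,y,.0085]
    uv=np.array([proj(c,k) for k in X]).astype(np.float32); return np.minimum(cv2.remap(G,uv[:,:1],uv[:,1:],cv2.INTER_LINEAR),60).mean()
best=max((sc(.475+i/1e3,.182+j/1e3,.4066+k*.02),i,j,k) for i in range(-6,7) for j in range(-6,7) for k in range(-4,5)); print(best,sc(.475,.182,.4066))
plan([.475+best[1]/1e3,.182+best[2]/1e3,.02],Rn.from_euler('z',.02*best[3])*R)
```

```text
t 11.65 tcp [0.474  0.1826 0.1388] deck [ 13.  370.4  69.5] err from RT [-0.137  0.603  0.426] F [-0.4 -0.5  0.6] grip 0.644 0.0 q [ 0.29  0.25 -0.83  1.85  0.2   1.14 -1.77]
pred centre 257.4620622963445 182.94923335134663
(np.float32(39.20333), -1, 2, 3) 37.30407
4 rows [[[0.0002, -0.0008, 0.04], [-0.0, -0.0, -0.019], 1], [[0.0002, -0.0008, 0.04], [-0.0, -0.0, -0.019], 1], [[0.0002, -0.0008, 0.04], [-0.0, -0.0, -0.02], 1], [[0.0003, -0.0007, 0.04], [-0.0, -0.001, -0.019], 1]]
```

Request:
move_arm(
  motion=[
    [[0.001,-0.001,0.04],[0,0,-0.05],0.3],
    [[0,0,0.04],[0,0,0],0.3],
    [[0,0,0.04],[0,0,0],0.3],
    [[0,0,0.04],[0,0,0],0.3],
    [[0,0,0.01],[0,0,0],0.3],
    [[0,0,0],[0,0,0],0.3],
    [[0,0,0.004],[0,0,0],0.3],
    [[0,0,0],[0,0,0],0.3],
  ],
)

```text
clock: 12.5
position: [0.4758, 0.1822, 0.0111]
ee_rot: [0.975, 0.221, 0.001, 0.001]
ft_force: [0.5, 0.5, -0.2]
grip_width: 0.651
grasp_force: 0.0
```

Request:
move_arm(
  motion=[
    [[0,0,0.004],[0,0,0],0.3],
    [[0,0,0.002],[0,0,0],0.3],
    [[0,0,0],[0,0,0],0.3],
    [[0,0,0],[0,0,0],0.3],
  ],
)

```text
clock: 12.9
position: [0.4748, 0.1823, 0.0052]
ee_rot: [0.975, 0.221, -0.0, 0.0]
ft_force: [0.3, 0.5, -0.7]
grip_width: 0.653
grasp_force: 0.0
```

Request:
move_arm(
  motion=[
    [[0,0,0.002],[0,0,0],0.3],
    [[0,0,0],[0,0,0],0.3],
    [[0,0,0],[0,0,0],0.3],
  ],
)

```text
clock: 13.2
position: [0.4748, 0.1822, 0.0036]
ee_rot: [0.975, 0.221, -0.0, 0.001]
ft_force: [0.3, -0.8, -0.3]
grip_width: 0.65
grasp_force: 0.0
```

Request:
move_arm(
  motion=[
    [[0,0,0.003],[0,0,0],0.3],
    [[0,0,0],[0,0,0],0.3],
    [[0,0,0],[0,0,0],0.3],
  ],
)

```text
clock: 13.5
position: [0.4747, 0.1822, 0.0013]
ee_rot: [0.975, 0.221, -0.0, 0.001]
ft_force: [-0.2, 0.3, -0.0]
grip_width: 0.65
grasp_force: 0.0
```

Request:
move_arm(
  motion=[
    [[0,0,0.003],[0,0,0],0.3],
    [[0,0,0],[0,0,0],0.3],
    [[0,0,0],[0,0,0],0.3],
  ],
)

```text
clock: 13.8
position: [0.4748, 0.1822, -0.0009]
ee_rot: [0.975, 0.221, -0.0, 0.001]
ft_force: [0.3, -0.8, 0.0]
grip_width: 0.649
grasp_force: 0.0
```

Request:
move_arm(
  motion=[
    [[0,0,0.002],[0,0,0],0.3],
    [[0,0,0],[0,0,0],0.3],
    [[0,0,0],[0,0,0],0.3],
  ],
)

```text
clock: 14.1
position: [0.4748, 0.1822, -0.0024]
ee_rot: [0.975, 0.221, -0.0, 0.001]
ft_force: [0.3, -0.2, 0.1]
grip_width: 0.654
grasp_force: 0.0
```

Request:
move_arm(
  motion=[
    [[0,0,0.002],[0,0,0],0.3],
    [[0,0,0],[0,0,0],0.3],
    [[0,0,0],[0,0,0],0.3],
  ],
)

```text
clock: 14.4
position: [0.4747, 0.1822, -0.0039]
ee_rot: [0.975, 0.221, -0.0, 0.001]
ft_force: [0.2, -0.1, 0.1]
grip_width: 0.653
grasp_force: 0.0
```

Request:
move_arm(
  motion=[
    [[0,0,-0.002],[0,0,0],0.25],
    [[0,0,0],[0,0,0],0.1],
    [[0,0,0],[0,0,0],-0.1],
    [[0,0,0],[0,0,0],-0.5],
    [[0,0,0],[0,0,0],-1],
    [[0,0,0],[0,0,0],-1],
    [[0,0,0],[0,0,0],-1],
  ],
  newtons=35,
)

```text
clock: 15.1
position: [0.475, 0.1825, -0.0018]
ee_rot: [0.975, 0.221, 0.0, 0.001]
ft_force: [-2.8, -1.0, 7.0]
grip_width: 0.515
grasp_force: 37.3
```

```bash
python3 -c "
from h import *
st()"
```

```text
t 15.1 tcp [ 0.475   0.1825 -0.0018] deck [-66.9 370.3 -46.3] err from RT [-0.145  0.599  0.464] F [-2.8 -1.   7. ] grip 0.515 37.3 q [ 0.18  0.46 -0.74  1.95  0.4   0.88 -1.89]
```

Run:
```python
from h import *
p,r=pose()
p1=p+[0,0,.2475]
P=d2w(42,55,110); plan(P,RT,step=.035,rstep=.1,p0=p1,R0=r,hand=-1); print(P)
```

```text
10 rows [[[-0.0194, 0.0373, 0.0076], [-0.018, 0.076, 0.059], -1], [[-0.0181, 0.038, 0.0071], [-0.019, 0.076, 0.059], -1], [[-0.0167, 0.0388, 0.0066], [-0.018, 0.076, 0.059], -1], [[-0.0153, 0.0394, 0.0062], [-0.019, 0.076, 0.059], -1], [[-0.0138, 0.04, 0.0059], [-0.018, 0.076, 0.059], -1], [[-0.0123, 0.0405, 0.0057], [-0.018, 0.076, 0.059], -1], [[-0.0107, 0.041, 0.0056], [-0.019, 0.077, 0.059], -1], [[-0.0092, 0.0413, 0.0056], [-0.018, 0.076, 0.059], -1], [[-0.0076, 0.0416, 0.0057], [-0.019, 0.077, 0.059], -1], [[-0.0059, 0.0419, 0.0058], [-0.018, 0.076, 0.059], -1]]
[ 0.46414127 -0.13258338  0.18869694]
```

Request:
move_arm(
  motion=[
    [[0,0,-0.01],[0,0,0],-1],
    [[0,0,-0.02],[0,0,0],-1],
    [[0,0,-0.03],[0,0,0],-1],
    [[0,0,-0.045],[0,0,0],-1],
    [[0,0,-0.045],[0,0,0],-1],
    [[0,0,-0.045],[0,0,0],-1],
    [[0,0,-0.045],[0,0,0],-1],
    [[0,0,-0.045],[0,0,0],-1],
    [[0,0,-0.045],[0,0,0],-1],
  ],
)

```text
clock: 16.0
position: [0.4743, 0.1826, 0.2477]
ee_rot: [0.975, 0.221, 0.0, 0.001]
ft_force: [0.2, 0.0, -0.5]
grip_width: 0.517
grasp_force: 35.8
```

Request:
move_arm(
  motion=[
    [[-0.019,0.037,0.008],[-0.018,0.076,0.059],-1],
    [[-0.018,0.038,0.007],[-0.019,0.076,0.059],-1],
    [[-0.017,0.039,0.007],[-0.018,0.076,0.059],-1],
    [[-0.015,0.039,0.006],[-0.019,0.076,0.059],-1],
    [[-0.014,0.04,0.006],[-0.018,0.076,0.059],-1],
    [[-0.012,0.041,0.006],[-0.018,0.076,0.059],-1],
    [[-0.011,0.041,0.006],[-0.019,0.077,0.059],-1],
    [[-0.009,0.041,0.006],[-0.018,0.076,0.059],-1],
    [[-0.008,0.042,0.006],[-0.019,0.077,0.059],-1],
    [[-0.006,0.042,0.006],[-0.018,0.076,0.059],-1],
    [[0,0,0],[0,0,0],-1],
    [[0,0,0],[0,0,0],-1],
  ],
)

```text
clock: 17.2
position: [0.4642, -0.1324, 0.1871]
ee_rot: [0.954, -0.016, 0.3, 0.005]
ft_force: [0.5, 0.1, 0.1]
grip_width: 0.517
grasp_force: 35.8
```

```bash
cat > tile.py <<'E'
import sys
from h import *
from scipy.optimize import minimize
def tilefit(f,x0):
    """tile top outline (tool x,y,yaw, tool z given) found in the wrist image by its edges"""
    c=load(f); p,r=pose()
    gb=cv2.GaussianBlur(cv2.cvtColor(c['pixels'],cv2.COLOR_RGB2LAB).astype(np.float32),(0,0),1)
    G=sum(cv2.Sobel(gb[:,:,i],cv2.CV_32F,1,0)**2+cv2.Sobel(gb[:,:,i],cv2.CV_32F,0,1)**2 for i in range(3))**.5
    t=np.linspace(-.85,.85,60)
    res=[]
    for x in np.arange(-8,8.1,.5):   # the upper end's edge, seen past the fingers
        uv=np.array([proj(c,p+r.apply([.0375+x/1e3,.0225*s,x0-.0085])) for s in t]).astype(np.float32)
        res.append((float(np.minimum(cv2.remap(G,uv[:,:1],uv[:,1:],cv2.INTER_LINEAR),120).mean().round(1)),float(x)))
    print(sorted(res)[-4:])
E
python3 - <<'E'
from tile import *
st(); snap('wrist','w8'); tilefit('w8',-.0018)
plan(d2w(42,55,12),RT)
E
```

```text
t 17.2 tcp [ 0.4642 -0.1324  0.1871] deck [ 41.2  55.2 108.7] err from RT [-0.     0.001  0.   ] F [0.5 0.1 0.1] grip 0.517 35.8 q [ 0.59 -0.33 -0.26  2.35 -0.47  0.57 -0.95]
[(74.4000015258789, 0.5), (98.0999984741211, 0.0), (104.5999984741211, -1.0), (108.5999984741211, -0.5)]
3 rows [[[0.0001, 0.0003, 0.043], [-0.0, 0.0, 0.001], 1], [[0.0002, 0.0004, 0.0429], [-0.0, 0.0, 0.0], 1], [[0.0001, 0.0003, 0.043], [-0.001, 0.001, 0.001], 1]]
```

Request:
move_arm(
  motion=[
    [[0.001,0,0.034],[0,0,0],-1],
    [[0,0,0.034],[0,0,0],-1],
    [[0,0,0.034],[0,0,0],-1],
    [[0,0,0.024],[0,0,0],-1],
    [[0,0,0.008],[0,0,0],-1],
    [[0,0,0],[0,0,0],-1],
    [[0,0,0],[0,0,0],-1],
  ],
)

```text
clock: 17.95
position: [0.5228, -0.1342, 0.1056]
ee_rot: [0.954, -0.015, 0.301, 0.005]
ft_force: [-0.0, 0.5, -1.0]
grip_width: 0.516
grasp_force: 35.8
```

```bash
python3 -c "
from h import *
st()"
```

```text
t 17.95 tcp [ 0.5228 -0.1342  0.1056] deck [42.5 55.3  8.3] err from RT [-0.    -0.     0.001] F [-0.   0.5 -1. ] grip 0.516 35.8 q [ 0.55 -0.04 -0.3   2.32 -0.49  0.29 -0.93]
```

Request:
move_arm(
  motion=[
    [[-0.001,0,0.006],[0,0,0],-1],
    [[0,0,0.002],[0,0,0],-1],
    [[0,0,0],[0,0,0],-1],
    [[0,0,0],[0,0,0],-1],
  ],
)

```text
clock: 18.35
position: [0.5253, -0.1347, 0.0994]
ee_rot: [0.954, -0.016, 0.3, 0.005]
ft_force: [0.1, 0.3, -0.8]
grip_width: 0.513
grasp_force: 35.8
```

Request:
move_arm(
  motion=[
    [[0,0,0.002],[0,0,0],-1],
    [[0,0,0],[0,0,0],-1],
    [[0,0,0],[0,0,0],-1],
  ],
)

```text
clock: 18.65
position: [0.5262, -0.1346, 0.098]
ee_rot: [0.954, -0.016, 0.3, 0.005]
ft_force: [-0.0, 0.5, -0.4]
grip_width: 0.512
grasp_force: 35.8
```

Request:
move_arm(
  motion=[
    [[0,0,0.002],[0,0,0],-1],
    [[0,0,0],[0,0,0],-1],
    [[0,0,0],[0,0,0],-1],
  ],
)

```text
clock: 18.95
position: [0.5271, -0.1346, 0.0968]
ee_rot: [0.954, -0.016, 0.3, 0.005]
ft_force: [0.6, -0.5, -1.1]
grip_width: 0.512
grasp_force: 35.8
```

```bash
python3 -c "
from h import *
st()"
```

```text
t 18.95 tcp [ 0.5271 -0.1346  0.0968] deck [40.8 55.  -1.4] err from RT [-0.     0.001  0.   ] F [ 0.6 -0.5 -1.1] grip 0.512 35.8 q [ 0.55 -0.01 -0.3   2.32 -0.49  0.27 -0.92]
```

Request:
move_arm(
  motion=[
    [[0,0,0.0015],[0,0,0],-1],
    [[0,0,0],[0,0,0],-1],
    [[0,0,0],[0,0,0],-1],
  ],
)

```text
clock: 19.25
position: [0.5274, -0.1347, 0.0965]
ee_rot: [0.954, -0.016, 0.3, 0.005]
ft_force: [-19.8, 3.1, 21.2]
grip_width: 0.516
grasp_force: 43.0
```

Request:
move_arm(
  motion=[
    [[0,0,0.0015],[0,0,0],-1],
    [[0,0,0],[0,0,0],-1],
    [[0,0,0],[0,0,0],-1],
  ],
)

```text
clock: 19.55
position: [0.5276, -0.1347, 0.0962]
ee_rot: [0.954, -0.016, 0.3, 0.005]
ft_force: [-40.8, 5.9, 42.2]
grip_width: 0.513
grasp_force: 62.8
```

Request:
move_arm(
  motion=[
    [[0,0,-0.0026],[0,0,0],-1],
    [[0,0,0],[0,0,0],-1],
    [[-0.002,0,0],[0,0,0],-1],
    [[0,0,0],[0,0,0],-1],
    [[0,0,0],[0,0,0],-1],
  ],
)

```text
clock: 20.05
position: [0.5261, -0.1346, 0.0957]
ee_rot: [0.954, -0.016, 0.3, 0.005]
ft_force: [-2.3, 0.6, 3.1]
grip_width: 0.517
grasp_force: 37.8
```

```bash
python3 -c "
from h import *
st();o=manip.get_obs();print('deck F',RD.inv().apply(o['ft_force']))"
```

```text
t 20.05 tcp [ 0.5261 -0.1346  0.0957] deck [39.4 55.  -1.7] err from RT [-0.     0.001  0.   ] F [-2.3  0.6  3.1] grip 0.517 37.8 q [ 0.55 -0.01 -0.3   2.32 -0.5   0.26 -0.92]
deck F [-0.16961498  0.47722733  3.86733359]
```

Light contact with the rail (4 N). I slide down towards the lip.

Request:
move_arm(
  motion=[
    [[-0.0015,0,0],[0,0,0],-1],
    [[0,0,0],[0,0,0],-1],
    [[0,0,0],[0,0,0],-1],
  ],
)

```text
clock: 20.35
position: [0.5252, -0.1346, 0.0951]
ee_rot: [0.954, -0.016, 0.3, 0.005]
ft_force: [0.0, -0.2, 0.9]
grip_width: 0.517
grasp_force: 36.2
```

Request:
move_arm(
  motion=[
    [[-0.001,0,0],[0,0,0],-1],
    [[0,0,0],[0,0,0],-1],
    [[0,0,0],[0,0,0],-1],
  ],
)

```text
clock: 20.65
position: [0.5248, -0.1346, 0.0949]
ee_rot: [0.954, -0.016, 0.301, 0.005]
ft_force: [2.7, 0.2, 0.5]
grip_width: 0.513
grasp_force: 35.5
```

```bash
python3 -c "
from h import *
st();o=manip.get_obs();print('deck F',RD.inv().apply(o['ft_force']))"
```

```text
t 20.65 tcp [ 0.5248 -0.1346  0.0949] deck [38.  55.  -1.6] err from RT [0. 0. 0.] F [2.7 0.2 0.5] grip 0.513 35.5 q [ 0.55 -0.01 -0.3   2.32 -0.5   0.26 -0.91]
deck F [ 2.53597121  0.26527906 -1.12819596]
```

Request:
move_arm(
  motion=[
    [[-0.0003,0,0.0008],[0,0,0],-1],
    [[0,0,0],[0,0,0],-1],
    [[0,0,0],[0,0,0],0.1],
    [[0,0,0],[0,0,0],0.2],
    [[0,0,0],[0,0,0],0.3],
    [[0,0,0],[0,0,0],0.3],
    [[0,0,0],[0,0,0],0.3],
    [[0,0,-0.01],[0,0,0],0.3],
    [[0,0,-0.02],[0,0,0],0.3],
    [[0,0,-0.04],[0,0,0],0.3],
    [[0,0,-0.05],[0,0,0],0.3],
    [[0,0,-0.05],[0,0,0],0.3],
  ],
)

```text
clock: 21.85
position: [0.4503, -0.1319, 0.1996]
ee_rot: [0.954, -0.016, 0.3, 0.005]
ft_force: [0.5, -1.2, 0.4]
grip_width: 0.649
grasp_force: 0.0
```

```bash
cat > chk.py <<'E'
from h import *
def check(f,y0):
    c=load(f)
    gb=cv2.GaussianBlur(cv2.cvtColor(c['pixels'],cv2.COLOR_RGB2LAB).astype(np.float32),(0,0),1)
    G=sum(cv2.Sobel(gb[:,:,i],cv2.CV_32F,1,0)**2+cv2.Sobel(gb[:,:,i],cv2.CV_32F,0,1)**2 for i in range(3))**.5
    t=np.linspace(-.9,.9,40)
    def sc(x,y,a):
        ca,sa=np.cos(a),np.sin(a)
        q=[(37.5*s,22.5*e) for s in t for e in(-1,1)]+[(37.5,22.5*s) for s in t]
        uv=np.array([proj(c,d2w(x+ca*u-sa*v,y+sa*u+ca*v,8.5)) for u,v in q]).astype(np.float32)
        return np.minimum(cv2.remap(G,uv[:,:1],uv[:,1:],cv2.INTER_LINEAR),120).mean()
    b=max((float(sc(37.5+i,y0+j,k*.03)),i,j,k*.03) for i in range(-5,6) for j in range(-5,6) for k in range(-4,5))
    print('tile score/dx/dy/yaw',b,'nominal',sc(37.5,y0,0))
E
python3 - <<'E'
from chk import *
st(); snap('wrist','w9'); check('w9',55)
c=load('w9');k=c['pixels'].astype(int); m=((k[:,:,0]>90)&(k[:,:,1]<.45*k[:,:,0])&(k[:,:,2]<.5*k[:,:,0])).astype(np.uint8)
n,l,s,ce=cv2.connectedComponentsWithStats(m); print([a.tolist() for a in s[1:] if a[4]>60],'knob end pred',proj(c,d2w(50.7,140,44)))
print('tile mean colour',[k[tuple(proj(c,d2w(x,55,8.5)).astype(int)[::-1])].tolist() for x in(10,37,65,90)])
E
```

```text
t 21.85 tcp [ 0.4503 -0.1319  0.1996] deck [ 36.9  55.3 126.9] err from RT [-0.     0.001  0.   ] F [ 0.5 -1.2  0.4] grip 0.649 0.0 q [ 0.61 -0.38 -0.25  2.35 -0.48  0.62 -0.94]
tile score/dx/dy/yaw (99.40257263183594, 0, 1, -0.03) nominal 93.16024
[[134, 163, 35, 34, 693]] knob end pred [144.73444181 182.05304754]
tile mean colour [[186, 179, 159], [194, 183, 164], [203, 194, 172], [175, 141, 96]]
```

Run:
```python
from h import *
p,r=pose(); R=frame([np.cos(.4376),np.sin(.4376),0],[0,0,-1])
X=np.array([.4504,.3308,.20]); plan(X,R,step=.045,rstep=.1,p0=p,R0=r,hand=.3)
```

```text
11 rows [[[-0.0018, -0.0562, -0.0007], [0.017, -0.07, -0.053], 0.3], [[0.0005, -0.0562, 0.0001], [0.017, -0.07, -0.053], 0.3], [[0.0029, -0.0561, 0.0008], [0.017, -0.07, -0.053], 0.3], [[0.0053, -0.0559, 0.0013], [0.017, -0.07, -0.053], 0.3], [[0.0077, -0.0556, 0.0017], [0.017, -0.07, -0.053], 0.3], [[0.0101, -0.0553, 0.0019], [0.017, -0.07, -0.053], 0.3], [[0.0125, -0.0547, 0.002], [0.017, -0.07, -0.052], 0.3], [[0.0148, -0.0542, 0.002], [0.017, -0.07, -0.053], 0.3], [[0.0172, -0.0535, 0.0018], [0.017, -0.069, -0.052], 0.3], [[0.0194, -0.0527, 0.0015], [0.018, -0.07, -0.053], 0.3], [[0.0217, -0.0518, 0.0012], [0.017, -0.069, -0.052], 0.3]]
```

Request:
move_arm(
  motion=[
    [[-0.002,-0.056,-0.001],[0.017,-0.07,-0.053],0.3],
    [[0.001,-0.056,0],[0.017,-0.07,-0.053],0.3],
    [[0.003,-0.056,0.001],[0.017,-0.07,-0.053],0.3],
    [[0.005,-0.056,0.001],[0.017,-0.07,-0.053],0.3],
    [[0.008,-0.056,0.002],[0.017,-0.07,-0.053],0.3],
    [[0.01,-0.055,0.002],[0.017,-0.07,-0.053],0.3],
    [[0.012,-0.055,0.002],[0.017,-0.07,-0.052],0.3],
    [[0.015,-0.054,0.002],[0.017,-0.07,-0.053],0.3],
    [[0.017,-0.053,0.002],[0.017,-0.069,-0.052],0.3],
    [[0.019,-0.053,0.002],[0.018,-0.07,-0.053],0.3],
    [[0.022,-0.052,0.001],[0.017,-0.069,-0.052],0.3],
  ],
)

```text
clock: 23.0
position: [0.4521, 0.3272, 0.194]
ee_rot: [0.977, 0.215, -0.001, -0.001]
ft_force: [-0.2, -0.4, 2.2]
grip_width: 0.652
grasp_force: 0.0
```

Request:
move_arm(
  motion=[
    [[0,0,0.03],[0,0,0],0.3],
    [[0,0,0.03],[0,0,0],0.3],
    [[0,0,0],[0,0,0],0.3],
    [[0,0,0],[0,0,0],0.3],
  ],
)

```text
clock: 23.4
position: [0.4512, 0.3268, 0.1501]
ee_rot: [0.976, 0.216, -0.0, -0.002]
ft_force: [1.0, 0.3, 1.0]
grip_width: 0.648
grasp_force: 0.0
```

Run:
```python
from h import *
st(); c=snap('wrist','w10'); im=c['pixels']
h=cv2.cvtColor(im,cv2.COLOR_RGB2HSV); k=im.astype(int)
m=((k[:,:,0]-k[:,:,2]>50)&(k[:,:,1]<.75*k[:,:,0])).astype(np.uint8)
n,l,s,ce=cv2.connectedComponentsWithStats(m); print([a.tolist() for a in s[1:] if a[4]>200])
u,v=proj(c,[.4504,.3308,.0085]).astype(int); i=l[v,u]; print('pred',u,v,i)
ys,xs=np.where(l==i); b=cv2.boxPoints(cv2.minAreaRect(np.column_stack([xs,ys]).astype(np.float32)))
P=np.array([atz(c,*q,.0085) for q in b]); print(P.round(4).tolist(),P.mean(0).round(4),np.linalg.norm(np.diff(P,axis=0),axis=1).round(4))
d=np.diff(P,axis=0); e=d[np.argmax(np.linalg.norm(d,axis=1))]; a=np.arctan2(e[1],e[0]); a=(a+np.pi/2)%np.pi-np.pi/2; print('az',a)
X=P.mean(0); plan([X[0],X[1],.01],frame([np.cos(a),np.sin(a),0],[0,0,-1]),hand=.3)
```

```text
t 23.4 tcp [0.4512 0.3268 0.1501] deck [ -3.1 513.7  94.5] err from RT [-0.146  0.6    0.452] F [1.  0.3 1. ] grip 0.648 0.0 q [ 0.19  0.47 -1.12  1.7   0.44  1.25 -2.17]
[[381, 55, 70, 70, 3695], [102, 119, 58, 33, 1742], [226, 140, 46, 75, 2640], [6, 239, 27, 25, 505]]
pred 252 179 0
[[0.5013, 0.5801, 0.0085], [0.6754, 0.2036, 0.0085], [0.3523, -0.0557, 0.0085], [0.0923, 0.5011, 0.0085]] [0.4053 0.3073 0.0085] [0.4149 0.4143 0.6145]
az -1.1338374763393992
13 rows [[[-0.0052, -0.0001, 0.0144], [-0.0, 0.0, 0.154], 0.3], [[-0.0052, 0.0005, 0.0144], [-0.0, 0.0, 0.154], 0.3], [[-0.0051, 0.0011, 0.0144], [-0.0, 0.0, 0.154], 0.3], [[-0.0049, 0.0017, 0.0144], [-0.0, 0.0, 0.153], 0.3], [[-0.0046, 0.0023, 0.0144], [-0.0, 0.0, 0.154], 0.3], [[-0.0043, 0.0029, 0.0144], [-0.001, 0.0, 0.153], 0.3], [[-0.004, 0.0033, 0.0145], [-0.0, 0.0, 0.154], 0.3], [[-0.0035, 0.0038, 0.0144], [-0.0, 0.0, 0.153], 0.3], [[-0.003, 0.0042, 0.0145], [-0.001, 0.001, 0.154], 0.3], [[-0.0025, 0.0045, 0.0145], [-0.0, 0.0, 0.153], 0.3], [[-0.002, 0.0048, 0.0144], [-0.001, 0.001, 0.154], 0.3], [[-0.0014, 0.005, 0.0145], [-0.0, 0.0, 0.153], 0.3], [[-0.0008, 0.0051, 0.0144], [-0.001, 0.001, 0.154], 0.3]]
```

Run:
```python
from h import *
c=load('w10'); k=cv2.GaussianBlur(c['pixels'],(0,0),1).astype(int)
print(k[179,252],k[179,236],k[179,300])
for th in(30,40,50):
    m=(k[:,:,0]-k[:,:,2]>th).astype(np.uint8); m=cv2.morphologyEx(m,cv2.MORPH_OPEN,np.ones((5,5)))
    n,l,s,ce=cv2.connectedComponentsWithStats(m); i=l[170,245] or l[190,250]
    if not i: print(th,'none'); continue
    print(th,s[i]); ys,xs=np.where(l==i); b=cv2.boxPoints(cv2.minAreaRect(np.column_stack([xs,ys]).astype(np.float32)))
    P=np.array([atz(c,*q,.0085) for q in b]); d=np.diff(P,axis=0); e=d[np.argmax(np.linalg.norm(d,axis=1))]; a=np.arctan2(e[1],e[0]); a=(a+np.pi/2)%np.pi-np.pi/2
    print(P.mean(0).round(4),np.linalg.norm(d,axis=1).round(4),'az',a)
```

```text
[83 54 38] [142  93  67] [110 108 101]
30 [ 225  140   48   76 3514]
[0.4497 0.3345 0.0085] [0.0433 0.074  0.0467] az 0.45012381458685446
40 [ 225  140   47   76 3362]
[0.4495 0.335  0.0085] [0.0424 0.074  0.0457] az 0.44915549635000174
50 none
```

Request:
move_arm(
  motion=[
    [[0.0024,-0.0095,0.04],[0,0,-0.015],0.4],
    [[0,0,0.04],[0,0,0],0.4],
    [[0,0,0.04],[0,0,0],0.4],
    [[0,0,0.04],[0,0,0],0.4],
    [[0,0,0.025],[0,0,0],0.4],
    [[0,0,0.01],[0,0,0],0.4],
    [[0,0,0],[0,0,0],0.4],
    [[0,0,0],[0,0,0],0.4],
  ],
)

```text
clock: 24.25
position: [0.4504, 0.3356, 0.0047]
ee_rot: [0.975, 0.221, 0.001, -0.002]
ft_force: [-0.9, 0.6, -0.5]
grip_width: 0.701
grasp_force: 0.0
```

```bash
python3 -c "
from h import *
st()"
```

```text
t 24.25 tcp [0.4504 0.3356 0.0047] deck [-87.4 522.5 -24. ] err from RT [-0.151  0.597  0.463] F [-0.9  0.6 -0.5] grip 0.701 0.0 q [ 0.06  0.65 -0.97  1.81  0.63  1.02 -2.29]
```

Request:
move_arm(
  motion=[
    [[0,0.001,0.006],[0,0,0],0.4],
    [[0,0,0.003],[0,0,0],0.4],
    [[0,0,0],[0,0,0],0.4],
    [[0,0,0],[0,0,0],0.4],
  ],
)

```text
clock: 24.65
position: [0.45, 0.3344, -0.0034]
ee_rot: [0.975, 0.222, -0.0, -0.002]
ft_force: [-0.1, -0.4, 0.1]
grip_width: 0.7
grasp_force: 0.0
```

Request:
move_arm(
  motion=[
    [[0,0,0],[0,0,0],0.2],
    [[0,0,0],[0,0,0],0.1],
    [[0,0,0],[0,0,0],-0.1],
    [[0,0,0],[0,0,0],-0.5],
    [[0,0,0],[0,0,0],-1],
    [[0,0,0],[0,0,0],-1],
    [[0,0,0],[0,0,0],-1],
  ],
  newtons=35,
)

```text
clock: 25.35
position: [0.4513, 0.3344, -0.0019]
ee_rot: [0.975, 0.221, 0.001, -0.002]
ft_force: [-1.2, -3.4, 14.5]
grip_width: 0.513
grasp_force: 40.0
```

Run:
```python
from h import *
st(); p,r=pose()
p1=p+[0,0,.2475]; plan(d2w(45,-55,110),RT,step=.045,rstep=.1,p0=p1,R0=r,hand=-1)
```

```text
t 25.35 tcp [ 0.4513  0.3344 -0.0019] deck [-90.4 521.3 -29.9] err from RT [-0.149  0.597  0.463] F [-1.2 -3.4 14.5] grip 0.513 40.0 q [ 0.05  0.66 -0.97  1.81  0.64  1.01 -2.3 ]
13 rows [[[-0.0245, 0.0539, 0.0055], [-0.015, 0.058, 0.045], -1], [[-0.0228, 0.0547, 0.005], [-0.015, 0.058, 0.045], -1], [[-0.0211, 0.0554, 0.0047], [-0.015, 0.059, 0.045], -1], [[-0.0193, 0.0561, 0.0044], [-0.015, 0.058, 0.046], -1], [[-0.0175, 0.0567, 0.0042], [-0.014, 0.058, 0.045], -1], [[-0.0156, 0.0572, 0.0041], [-0.015, 0.059, 0.046], -1], [[-0.0138, 0.0577, 0.0041], [-0.014, 0.058, 0.045], -1], [[-0.0119, 0.0581, 0.0041], [-0.015, 0.059, 0.046], -1], [[-0.01, 0.0585, 0.0043], [-0.014, 0.058, 0.045], -1], [[-0.0081, 0.0587, 0.0045], [-0.015, 0.059, 0.046], -1], [[-0.0062, 0.0589, 0.0049], [-0.014, 0.058, 0.045], -1], [[-0.0044, 0.0591, 0.0053], [-0.015, 0.059, 0.046], -1], [[-0.0024, 0.0591, 0.0059], [-0.014, 0.058, 0.045], -1]]
```

Request:
move_arm(
  motion=[
    [[0,0,-0.01],[0,0,0],-1],
    [[0,0,-0.02],[0,0,0],-1],
    [[0,0,-0.03],[0,0,0],-1],
    [[0,0,-0.045],[0,0,0],-1],
    [[0,0,-0.045],[0,0,0],-1],
    [[0,0,-0.045],[0,0,0],-1],
    [[0,0,-0.045],[0,0,0],-1],
    [[0,0,-0.045],[0,0,0],-1],
    [[0,0,-0.045],[0,0,0],-1],
  ],
)

```text
clock: 26.25
position: [0.4496, 0.3335, 0.2463]
ee_rot: [0.975, 0.222, 0.0, -0.002]
ft_force: [0.8, -0.2, -0.9]
grip_width: 0.512
grasp_force: 36.2
```

Request:
move_arm(
  motion=[
    [[-0.024,0.054,0.005],[-0.015,0.058,0.045],-1],
    [[-0.023,0.055,0.005],[-0.015,0.058,0.045],-1],
    [[-0.021,0.055,0.005],[-0.015,0.059,0.045],-1],
    [[-0.019,0.056,0.004],[-0.015,0.058,0.046],-1],
    [[-0.018,0.057,0.004],[-0.014,0.058,0.045],-1],
    [[-0.016,0.057,0.004],[-0.015,0.059,0.046],-1],
    [[-0.014,0.058,0.004],[-0.014,0.058,0.045],-1],
    [[-0.012,0.058,0.004],[-0.015,0.059,0.046],-1],
    [[-0.01,0.058,0.004],[-0.014,0.058,0.045],-1],
    [[-0.008,0.059,0.004],[-0.015,0.059,0.046],-1],
    [[-0.006,0.059,0.005],[-0.014,0.058,0.045],-1],
    [[-0.004,0.059,0.005],[-0.015,0.059,0.046],-1],
  ],
)

```text
clock: 27.45
position: [0.4692, -0.1708, 0.2003]
ee_rot: [0.965, 0.016, 0.263, 0.002]
ft_force: [1.6, 0.9, -0.4]
grip_width: 0.513
grasp_force: 36.2
```

Request:
move_arm(
  motion=[
    [[-0.002,0.059,0.006],[-0.014,0.058,0.045],-1],
    [[0,0,0],[0,0,0],-1],
    [[0,0,0],[0,0,0],-1],
    [[0,0,0],[0,0,0],-1],
  ],
)

```text
clock: 27.85
position: [0.472, -0.2124, 0.1959]
ee_rot: [0.959, -0.001, 0.284, 0.001]
ft_force: [0.8, -0.3, 0.1]
grip_width: 0.515
grasp_force: 36.2
```

Run:
```python
from tile import *
st(); snap('wrist','w11'); tilefit('w11',-.0019)
plan(d2w(43,-55,8),RT,step=.03)
c=load('w11'); print('right bore pred',proj(c,d2w(50,-55,0)))
```

```text
t 27.85 tcp [ 0.472  -0.2124  0.1959] deck [ 54.8 -24.5 109.9] err from RT [-0.016  0.035  0.027] F [ 0.8 -0.3  0.1] grip 0.515 36.2 q [ 0.92 -0.19 -0.37  2.2  -0.57  0.68 -0.66]
[(93.5, -2.0), (108.0, 0.5), (110.0999984741211, -0.5), (112.19999694824219, 0.0)]
4 rows [[[-0.0031, 0.0106, 0.0339], [-0.005, 0.011, 0.009], 1], [[-0.0033, 0.0105, 0.034], [-0.005, 0.011, 0.008], 1], [[-0.0035, 0.0104, 0.034], [-0.005, 0.011, 0.009], 1], [[-0.0037, 0.0103, 0.0339], [-0.005, 0.012, 0.008], 1]]
right bore pred [293.1500762  191.52259261]
```

Request:
move_arm(
  motion=[
    [[-0.008,0.02,0],[-0.01,0.023,0.017],-1],
    [[-0.008,0.02,0],[-0.01,0.023,0.017],-1],
    [[0,0,0],[0,0,0],-1],
    [[0,0,0],[0,0,0],-1],
  ],
)

```text
clock: 28.3
position: [0.4616, -0.2426, 0.1892]
ee_rot: [0.954, -0.016, 0.301, 0.005]
ft_force: [-0.1, 0.3, -0.5]
grip_width: 0.515
grasp_force: 36.2
```

Run:
```python
from h import *
st(); plan(d2w(42,-54.7,8),RT,step=.03)
```

```text
t 28.3 tcp [ 0.4616 -0.2426  0.1892] deck [ 43.2 -55.1 109.8] err from RT [-0.    -0.    -0.001] F [-0.1  0.3 -0.5] grip 0.515 36.2 q [ 0.93 -0.17 -0.3   2.22 -0.65  0.65 -0.55]
4 rows [[[-0.0004, -0.0001, 0.0339], [-0.0, -0.0, -0.0], 1], [[-0.0004, -0.0001, 0.0339], [-0.0, -0.0, -0.0], 1], [[-0.0005, -0.0001, 0.034], [-0.0, -0.0, -0.001], 1], [[-0.0004, -0.0001, 0.0339], [-0.0, -0.001, -0.0], 1]]
```

Request:
move_arm(
  motion=[
    [[-0.001,0,0.034],[0,0,0],-1],
    [[-0.001,0,0.034],[0,0,0],-1],
    [[0,0,0.034],[0,0,0],-1],
    [[0,0,0.024],[0,0,0],-1],
    [[0,0,0.014],[0,0,0],-1],
    [[0,0,0.003],[0,0,0],-1],
    [[0,0,0],[0,0,0],-1],
    [[0,0,0],[0,0,0],-1],
  ],
)

```text
clock: 29.1
position: [0.5216, -0.2459, 0.1011]
ee_rot: [0.953, -0.017, 0.301, 0.005]
ft_force: [0.3, -0.1, -0.2]
grip_width: 0.514
grasp_force: 36.2
```

```bash
python3 -c "
from h import *
st()"
```

```text
t 29.1 tcp [ 0.5216 -0.2459  0.1011] deck [ 41.9 -56.4   3.2] err from RT [ 0.001 -0.002 -0.002] F [ 0.3 -0.1 -0.2] grip 0.514 36.2 q [ 0.87  0.09 -0.36  2.2  -0.69  0.38 -0.49]
```

Request:
move_arm(
  motion=[
    [[0,-0.0015,0.003],[0,0,0],-1],
    [[0,0,0.001],[0,0,0],-1],
    [[0,0,0],[0,0,0],-1],
    [[0,0,0],[0,0,0],-1],
  ],
)

```text
clock: 29.5
position: [0.5233, -0.2447, 0.0979]
ee_rot: [0.953, -0.017, 0.301, 0.005]
ft_force: [-0.4, -0.3, -1.4]
grip_width: 0.514
grasp_force: 36.2
```

Request:
move_arm(
  motion=[
    [[0,0,0.0015],[0,0,0],-1],
    [[0,0,0],[0,0,0],-1],
    [[0,0,0],[0,0,0],-1],
  ],
)

```text
clock: 29.8
position: [0.524, -0.2447, 0.0968]
ee_rot: [0.953, -0.017, 0.301, 0.005]
ft_force: [-0.5, -0.5, -0.8]
grip_width: 0.514
grasp_force: 36.2
```

```bash
python3 -c "
from h import *
st()"
```

```text
t 29.8 tcp [ 0.524  -0.2447  0.0968] deck [ 41.3 -55.   -1.7] err from RT [ 0.001 -0.001 -0.002] F [-0.5 -0.5 -0.8] grip 0.514 36.2 q [ 0.87  0.1  -0.36  2.2  -0.7   0.37 -0.49]
```

Request:
move_arm(
  motion=[
    [[0,0,0.001],[0,0,0],-1],
    [[0,0,0],[0,0,0],-1],
    [[0,0,0],[0,0,0],-1],
  ],
)

```text
clock: 30.1
position: [0.5241, -0.2447, 0.0966]
ee_rot: [0.953, -0.017, 0.301, 0.005]
ft_force: [-12.5, 3.7, 12.8]
grip_width: 0.516
grasp_force: 38.1
```

Request:
move_arm(
  motion=[
    [[0,0,-0.0007],[0,0,0],-1],
    [[-0.002,0,0],[0,0,0],-1],
    [[-0.001,0,0],[0,0,0],-1],
    [[0,0,0],[0,0,0],-1],
    [[0,0,0],[0,0,0],-1],
  ],
)

```text
clock: 30.6
position: [0.5228, -0.2447, 0.0958]
ee_rot: [0.953, -0.017, 0.301, 0.005]
ft_force: [2.0, 0.4, 3.9]
grip_width: 0.512
grasp_force: 36.4
```

```bash
python3 -c "
from h import *
st();o=manip.get_obs();print('deck F',RD.inv().apply(o['ft_force']))"
```

```text
t 30.6 tcp [ 0.5228 -0.2447  0.0958] deck [ 39.8 -55.1  -1.8] err from RT [ 0.001 -0.002 -0.002] F [2.  0.4 3.9] grip 0.512 36.4 q [ 0.87  0.1  -0.36  2.2  -0.7   0.37 -0.48]
deck F [3.8103059  0.45116354 2.05255743]
```

Request:
move_arm(
  motion=[
    [[-0.0015,0,0],[0,0,0],-1],
    [[0,0,0],[0,0,0],-1],
    [[0,0,0],[0,0,0],-1],
  ],
)

```text
clock: 30.9
position: [0.5227, -0.2447, 0.0959]
ee_rot: [0.953, -0.017, 0.302, 0.005]
ft_force: [6.7, 0.7, 3.4]
grip_width: 0.516
grasp_force: 36.2
```

```bash
python3 -c "
from h import *
st();o=manip.get_obs();print('deck F',RD.inv().apply(o['ft_force']))"
```

```text
t 30.9 tcp [ 0.5227 -0.2447  0.0959] deck [ 39.7 -55.1  -1.7] err from RT [ 0.001 -0.003 -0.001] F [6.7 0.7 3.4] grip 0.516 36.2 q [ 0.87  0.1  -0.36  2.21 -0.71  0.37 -0.48]
deck F [ 7.43296134  0.96095629 -1.00083946]
```

Request:
move_arm(
  motion=[
    [[0.0008,0,0.0008],[0,0,0],-1],
    [[0,0,0],[0,0,0],-1],
    [[0,0,0],[0,0,0],0.1],
    [[0,0,0],[0,0,0],0.2],
    [[0,0,0],[0,0,0],0.3],
    [[0,0,0],[0,0,0],0.3],
    [[0,0,0],[0,0,0],0.3],
    [[0,0,-0.01],[0,0,0],0.3],
    [[0,0,-0.02],[0,0,0],0.3],
    [[0,0,-0.04],[0,0,0],0.3],
    [[0,0,-0.05],[0,0,0],0.3],
    [[0,0,-0.05],[0,0,0],0.3],
  ],
)

```text
clock: 32.1
position: [0.4478, -0.2417, 0.2001]
ee_rot: [0.954, -0.017, 0.301, 0.005]
ft_force: [-0.0, -0.2, -0.5]
grip_width: 0.649
grasp_force: 0.0
```

Request:
move_arm(
  motion=[
    [[0,-0.03,-0.03],[0,0,0],0.3],
    [[0,-0.03,-0.03],[0,0,0],0.3],
    [[0,0,0],[0,0,0],0.3],
    [[0,0,0],[0,0,0],0.3],
  ],
)

```text
clock: 32.5
position: [0.4247, -0.1965, 0.2366]
ee_rot: [0.953, -0.017, 0.302, 0.006]
ft_force: [0.1, -0.1, 0.4]
grip_width: 0.645
grasp_force: 0.0
```

Run:
```python
from chk import *
st(); snap('wrist','w12'); check('w12',55); check('w12',-55)
c=load('w12');k=c['pixels'].astype(int); m=((k[:,:,0]>90)&(k[:,:,1]<.45*k[:,:,0])&(k[:,:,2]<.5*k[:,:,0])).astype(np.uint8)
n,l,s,ce=cv2.connectedComponentsWithStats(m); print([a.tolist() for a in s[1:] if a[4]>60],'knob end pred',proj(c,d2w(50.7,140,44)))
for y in(55,-55): print([k[tuple(proj(c,d2w(x,y,8.5)).astype(int)[::-1])].tolist() for x in(5,37,70,85)])
```

```text
t 32.5 tcp [ 0.4247 -0.1965  0.2366] deck [ 38.9 -10.2 170.7] err from RT [ 0.002 -0.002 -0.001] F [ 0.1 -0.1  0.4] grip 0.645 0.0 q [ 0.94 -0.38 -0.32  2.27 -0.63  0.8  -0.64]
tile score/dx/dy/yaw (105.90177917480469, 0, 0, -0.03) nominal 101.490974
tile score/dx/dy/yaw (106.1375503540039, 1, 1, -0.03) nominal 95.75244
[[80, 157, 35, 28, 494]] knob end pred [ 88.65574424 172.15097465]
[[173, 164, 147], [192, 183, 162], [201, 194, 172], [195, 157, 109]]
[[131, 86, 61], [137, 93, 66], [151, 99, 72], [174, 141, 97]]
```

```bash
python3 -c "
from h import *
print(order.hand_in())"
```

```text
the job is handed in; nothing more can be done
None
```

The job is handed in at about 32.5 s of robot time: the pin hangs in the side notch, the white tile lies on the left rail, and the terracotta tile lies on the right rail. Both tiles were pushed to their lips and measured within about 1 mm of centre. The jar, bowl and cutter were not touched, and I pressed the white tile onto its rail with about 59 N for a moment before backing off.

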